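# Cam-clamp a flange for its leak check and keep the cam at full lift

## Task

Load the aluminium flange with the capped stub for its leak check: lay it flat on the black rubber seal of the cam clamp, slid in under the raised clamp foot and back against both locating pins so that it covers the port, and let go of it. Then swing the clamp's lever by its yellow handle up to the cam's highest lift, where the lever stands straight up and the foot presses the flange down, and finish while still holding the lever there, because it springs back when released. Leave the other things on the bench where they are.

Things in the scene. Friction and masses are not known exactly. Their poses are not given: they have to be found in the camera images.
- flange: Work piece, the only one with a stub: aluminium disc 90 mm in diameter, 12 mm thick, with a round capped stub, 22 mm in diameter and 55 mm long, up from its centre (67 mm tall in all); 0.24 to 0.39 kg. It stands stub up on the bench, in one of three spots on the robot's right. Origin: centre of its underside; z up along the stub. Pick it by the stub, well up.
- fixture: Leak-test fixture with a cam strap clamp, fixed to the bench: aluminium base 150 x 310 x 15 mm along its y axis. Origin: centre of its underside; at yaw 0 its x points away from the robot, its y to the robot's left. Numbers below as 'fixture (x, y, z)' are mm in this frame. Two cheek plates (x -26 to 26, y 0 to 105, up to z 91) carry the strap and the cam.
- port (a point): Centre of the pump-out port, on top of the black rubber seal pad (130 x 130 mm); fixture (0, -85, 23), axes as the fixture's. The flange's origin must be here: there it touches both pins. Approach: lower the flange at least 35 mm to the -y side of here until it is 2 to 5 mm above the pad, then slide it along +y under the foot to the pins, and set it down.
- pin_a (a point): Top centre of a steel locating pin, 8 mm in diameter, standing 12 mm above the seal pad; fixture (37.5, -53.5, 35).
- pin_b (a point): Top centre of the other, equal locating pin; fixture (-37.5, -53.5, 35).
- strap: Steel clamp strap, 28 mm wide, 14 mm thick, along the fixture's y. Origin: on its fulcrum pin, fixture (0, 24, 75). Its nose hangs over the pad from the pin side, ending 22 mm short of the port's axis, and with its spindle is up to z 105 while the clamp is open. A gripper on the stub that closes along the fixture's x has its fingers clear of the nose.
- foot: Rubber-tipped, spring-loaded clamp foot, 16 mm in diameter, under the strap's nose. Origin: centre of its underside. With the lever down it leaves about 10 mm free above the flange's rim when the flange lies on the pad; at full cam lift it presses on the rim, 34 mm from the stub's axis, with about 12 N.
- lever: Cam lever on the robot's side of the clamp: steel rod 10 mm in diameter, from the cam shaft to a yellow cylindrical handle that stands out sideways at its end. Origin: on the cam shaft's axis, in the plane in which the rod swings; its y axis points along the rod to the handle, its x axis is along the shaft and the fixture's x.
- grip (a point): Centre of the yellow handle: a freely revolving cylinder, 22 mm in diameter, 58 mm long, parallel to the fixture's x, 130 mm from the cam shaft's axis. Lever down: 72 to 97 mm above the bench, to the fixture's +y of the shaft; lever straight up: 175 mm; clear all round. From above, jaws closing along the fixture's y take it and it turns in them as the lever swings.
- cam_axis (a point): A point on the cam shaft's axis, abreast of the handle's centre, fixture (-74, 69, 45), axes as the fixture's: the centre of the arc of the point grip, 130 mm in radius, in a plane at right angles to the fixture's x.
- cam (a joint): Angle of the cam lever, rad. 0: low stop, pointing to the fixture's +y, 0.209 above the horizontal. It grows as the handle is raised and over towards the port. 1.361: straight up, the cam's highest lift; beyond it the cam drops again, stop at 1.85. Return spring 0.25 N m/rad plus rubbing of 0.15 N m: about 4 N at the handle raises it; let go, it swings back down. Starts at 0 to 0.2.
- blank: Bystander: plain steel blank flange, 90 mm in diameter, 12 mm thick, no stub. Origin: centre of its underside. Leave it alone.
- grease_jar: Bystander: small white jar with a blue lid, 60 mm in diameter, 55 mm tall. Origin: centre of its underside. Leave it alone.
- wood_block: Bystander: wooden block 75 x 150 x 60 mm. Origin: centre of its underside. Leave it alone.
- wrench: Bystander: steel wrench lying flat, about 200 mm long. Leave it alone.
- clamp_ring: Bystander: aluminium hose clamp ring with a wing nut, 72 mm across, 18 mm tall. Origin: centre of its underside. Leave it alone.
There are look-alikes about, which are no part of the job. Leave any orange look-alike of the flange alone.

How it is judged:
On the way:
1. the flange lies flat over the port against the pins (within 5 mm), let go of, with the lever still down (horizontal distance between flange and port below 0.005 m and z of flange in the frame of port between -0.003 and 0.003 m and angle between flange's own z axis and vertical below 0.06 rad and contact force between the fingers and flange below 0.1 N and value of joint cam below 0.6 rad), for 0.2 s.
At the end, for the whole second after the job is handed in: Flange flat on the seal within 5 mm of its place over the port and not held; lever at rest within 0.15 rad (9 degrees) of straight up, the foot pressing the flange with more than 6 N, and the fingers still holding the lever there (contact over 1 N) (horizontal distance between flange and port below 0.005 m and z of flange in the frame of port between -0.003 and 0.003 m and angle between flange's own z axis and vertical below 0.06 rad and contact force between the fingers and flange below 0.1 N and value of joint cam between 1.211 and 1.511 rad and velocity of joint cam between -0.1 and 0.1 rad/s and contact force between foot and flange above 6 N and contact force between the fingers and lever above 1 N); the arm keeps its last pose, push and grip.
It fails at once if the plain blank flange is moved by more than 30 mm (distance of blank from where it was at the start of the episode above 0.03 m).
It fails at once if the grease jar is moved by more than 30 mm (distance of grease_jar from where it was at the start of the episode above 0.03 m).
It fails at once if the wooden block is moved by more than 30 mm (distance of wood_block from where it was at the start of the episode above 0.03 m).
It fails at once if the wrench is moved by more than 30 mm (distance of wrench from where it was at the start of the episode above 0.03 m).
It fails at once if the clamp ring is moved by more than 30 mm (distance of clamp_ring from where it was at the start of the episode above 0.03 m).
It also fails if it takes over 54 s, if anything falls off the work surface, if the arm or the gripper's body presses on something with over 40 N, if the wrist force passes 120 N, or if a joint passes its speed limit or range.

## Robot

A 6-joint arm with a two-finger parallel gripper is mounted at the origin on the work surface. World frame = base frame: x ahead of the robot, y to its left, z up, the work surface at z = 0. Lengths are in m, angles in rad, forces in N, time in s.
With the tool pointing down it reaches from about 0.3 to 1 m from the base axis. Payload 5.1 kg.
Tool frame: the origin (TCP) lies at the centre of the arm's flange, where the gripper is bolted on; the fingertips stand nose_length ahead of it and the grasp point (between the pads) lies 171 mm ahead of it (nose_length is the distance from the TCP to the fingertips, in m); z points along the fingers, x is the direction in which the jaws open and shut, and the axes are right-handed (so a half turn about z gives the same grasp; the last joint's range is limited). The gripper opens to 95 mm and grips with 3 to 60 N. Pads are 20 mm wide; open, the fingers measure 119 mm over their backs; the gripper's body (75 mm by 180 mm) begins 59 mm behind the grasp point.
Start: joints at [-1.342, 0.124, 1.65, -0, 1.367, -0.083], TCP at [0.199, -0.619, 0.405] pointing down, gripper open.
Joint ranges: [-2.61, 2.61], [-1.02, 2.33], [0.03, 2.71], [-1.35, 4.49], [0.32, 2.68], [-2.91, 2.91]. Speed limits (rad/s): [2.57, 2.57, 3.14, 3.14, 3.14, 3.14].

## Interface

Orientations are given as a unit quaternion [w, x, y, z].
In Python, from cell import get_state, read_camera, job_done, spot_in, spot_point, nose_length gives the robot as it stands.
- The arm moves only by the shell command python3 -m creep 'ROWS' [FORCE]. ROWS is JSON, a list of rows, each a list of 7 numbers: the shift along the tool's x, y, z in m, then the turn, a rotation vector about the tool's x, y, z in degrees, then the opening in per cent of the stroke, from 0 (shut) to 100 (fully open). A call has 1 to 5 rows; each row shifts and turns the pose as measured when the row begins, along the tool's axes as they then stand; what a row does not reach is not made up. A row lasts 1/12 s, in which the tool goes at most 41.7 mm and 7.16 degrees, less where a joint would pass 70% of its speed; a pose out of reach is approached as far as the arm can. A call with a gripper value outside its range is refused whole. The fingers move at their own pace and stop on an object; FORCE is the grip in N (left out, the last holds). Time passes only in rows, so rows that do not move let the fingers close. It gives the time, the measured TCP pose, the force and the opening at its end, in the units of the state.
- get_state(): the state, without advancing time (a new reading comes with each control period).
- read_camera(name): name is "scene" or "top"; returns a dict with "color" (420x560x3 uint8, red, green, blue), "intrinsics" (3x3 intrinsics, pixels), "k1" (the pictures are not rectified: a ray, as slopes to the right and down, at radius r is drawn at 1 + k1 r^2 times it, then the intrinsics apply), "R" (3x3) and "t" (3): a world point X has camera coordinates R X + t. Camera axes: x right, y down, z forward; pixel columns grow to the right and rows downward; lengths in m; the calibration is good to about 2 mm. A picture is of the moment at which its call begins. There is no depth.
- job_done(): hands the job in, once; it reports no verdict.
Trained networks look in the newest picture that a camera, given by its name, has taken for a name from the list of things; names that differ only in an ending like _2 or _b are one class to them, and where a whole thing is asked for, a point or a joint stands for the part that bears it (a point fixed in the world has none). Each returns a list of dicts, best first, with "conf" (0 to 1); they miss things now and then, are a little off and sometimes report something else, mostly with a low value. They report only what shows in the picture. A call takes as long as a camera call. They do not tell look-alikes from the thing itself.
- spot_in(thing, camera): "xyz" ([x, y, z] in m, in world coordinates, good to about 4 mm: the middle of the surface that is visible of it).
- spot_point(thing, camera): "xyz" ([x, y, z] in m, in world coordinates, good to about 4 mm: a listed point, or the origin of a listed thing).
The state is a dict: "t": time; "joints": joint angles; "qvel": joint speeds; "effort": joint torques, N m; "eef_pos": TCP position; "tool_rot": TCP orientation; "contact_force": force on the tool from outside, world axes, zero at the start; "wrist_torque": the same for the moment, N m; "opening": opening from 0.0 (shut) to 1.0 (fully open).
Only numpy, scipy, OpenCV 4.12 (cv2) and the standard library are available. Lean on these libraries where they do the work, as an engineer would, in place of code of your own. Each camera call takes 0.05 s, during which the arm holds its last target.

## Working session

There is one attempt and no reset: what is moved stays moved. The work goes in short steps, Python scripts to look and compute and a shell command to move; the robot and the scene stay as the last step left them, time stands still between calls to the robot, and variables do not carry over. Pictures are saved under pics/ and viewed, and the job is handed in when it is done.

```bash
ls; mkdir -p pics; python3 - <<'E'
from cell import *
import cv2
s=get_state(); print(s); print(nose_length() if callable(nose_length) else nose_length)
for n in ("scene","top"):
    c=read_camera(n); cv2.imwrite(f"pics/{n}0.png",c["color"][:,:,::-1]); print(n,c["intrinsics"],c["k1"],c["R"],c["t"])
    for th in ("flange","blank","grease_jar","wood_block","wrench","clamp_ring","fixture","port","pin_a","pin_b","grip","cam_axis","foot","strap","lever"):
        for f in (spot_point,):
            try: print(th,[(round(d["conf"],2),[round(v,3) for v in d["xyz"]]) for d in f(th,n)][:4])
            except Exception as e: print(th,e)
print(get_state()["t"])
E
```

```text
pics
{'t': 0.0, 'joints': array([-1.34158217e+00,  1.24480798e-01,  1.65163365e+00, -1.71738539e-05,
        1.36747653e+00, -8.25873416e-02]), 'qvel': array([ 0.00017384,  0.00041338,  0.00193353, -0.00066478,  0.00113297,
        0.00062117]), 'effort': array([-1.86785692e-03, -4.17605245e+01, -3.59934318e+01,  7.73691991e-02,
        4.93562536e-02, -1.82034637e-04]), 'eef_pos': array([ 0.19932638, -0.61842939,  0.40352624]), 'tool_rot': array([-6.46503418e-04,  8.08324124e-01, -5.88736879e-01, -7.61864213e-04]), 'contact_force': array([-1.2364839 ,  0.17438512,  1.54553461]), 'wrist_torque': array([-0.01958848, -0.01933984, -0.05449855]), 'opening': 1.0025622405306862}
0.1901
scene [[526.56626769   0.         275.40062106]
 [  0.         526.56626769 210.77558568]
 [  0.           0.           1.        ]] 0.06608976227267833 [[ 0.20115764  0.97949672 -0.01103551]
 [ 0.84892543 -0.17994118 -0.49693741]
 [-0.48873431  0.09059443 -0.86771621]] [-0.09867707 -0.42523596  1.69015118]
flange [(0.97, [0.708, -0.2, -0.001]), (0.92, [0.436, -0.225, -0.006]), (0.77, [0.35, -0.072, -0.001])
[... 1445 characters left out ...]
ease_jar [(0.65, [0.597, -0.274, -0.002])]
wood_block [(0.94, [0.646, -0.436, 0.001]), (0.7, [0.487, 0.259, 0.079])]
wrench [(0.54, [0.581, 0.45, 0.002])]
clamp_ring [(0.72, [0.391, 0.45, -0.0]), (0.41, [0.556, 0.058, 0.001])]
fixture [(0.77, [0.555, 0.058, 0.002])]
port [(0.67, [0.557, -0.027, 0.026]), (0.41, [0.485, 0.259, 0.082])]
pin_a [(0.87, [0.517, 0.012, 0.033]), (0.65, [0.597, -0.274, -0.0]), (0.62, [0.594, 0.006, 0.036])]
pin_b [(0.87, [0.517, 0.012, 0.033]), (0.65, [0.597, -0.274, -0.0]), (0.62, [0.594, 0.006, 0.036])]
grip [(0.58, [0.483, 0.259, 0.081])]
cam_axis [(0.93, [0.487, 0.128, 0.041])]
foot []
strap [(0.78, [0.556, 0.082, 0.069])]
lever [(0.76, [0.518, 0.13, 0.043])]
1.6
```

View pics/scene0.png

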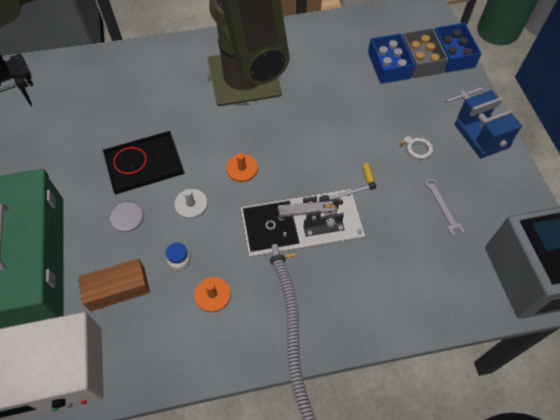

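View pics/top0.png

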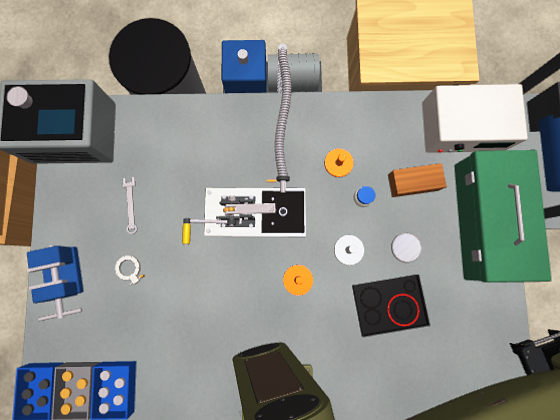

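```bash
python3 - <<'E'
import cv2,numpy as np
a=cv2.imread("pics/scene0.png")
b=cv2.imread("pics/top0.png")
print(a.shape)
cv2.imwrite("pics/crop_s.png",cv2.resize(a[150:380,120:420],None,fx=2.6,fy=2.6,interpolation=cv2.INTER_CUBIC))
cv2.imwrite("pics/crop_t.png",cv2.resize(b[120:340,150:430],None,fx=2.7,fy=2.7,interpolation=cv2.INTER_CUBIC))
E
```

```text
(420, 560, 3)
```

In the scene picture, these could be taken for the flange:
- orange look-alike at (241,167)
- orange look-alike at (212,294)
- plain blank at (126,216), no stub
- jar at (177,254)
- the grey disc with a stub at (190,203), which is the flange (top view (349,249)).

I'll check that choice in a crop.

View pics/crop_s.png

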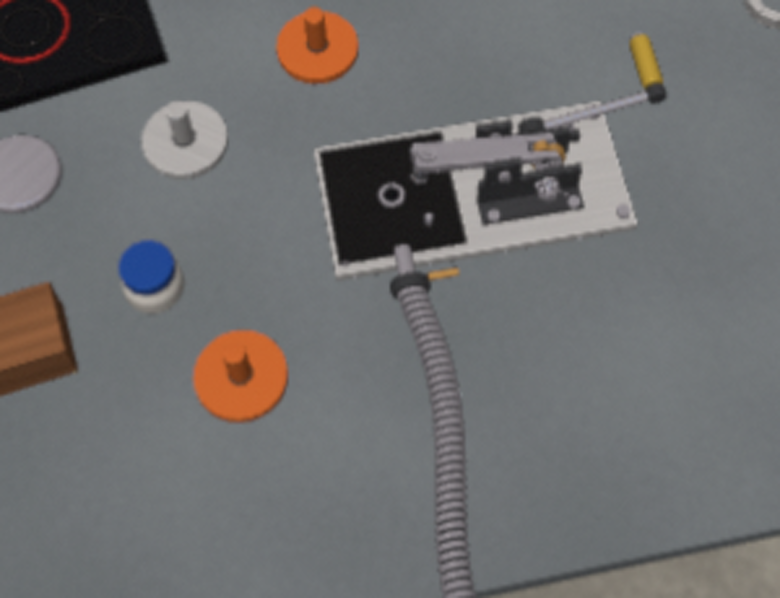

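View pics/crop_t.png

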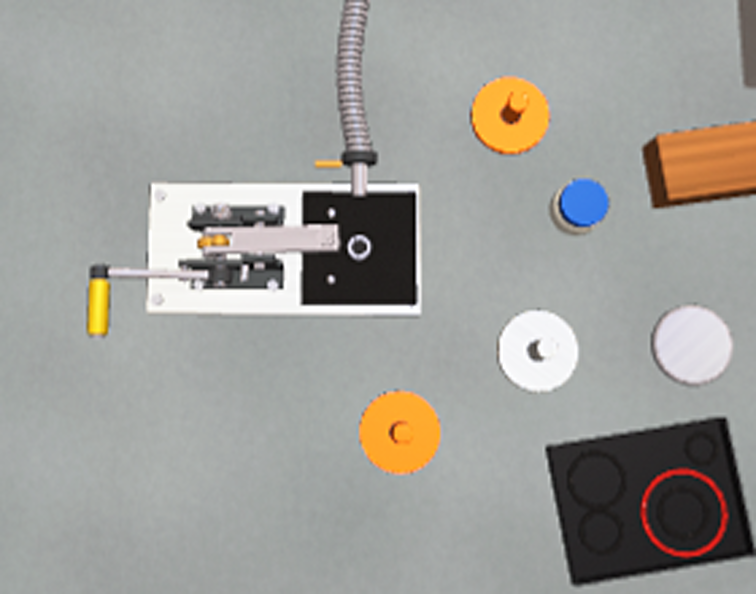

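The crop confirms it: at crop (184,135) there's a grey disc with a grey stub. The orange ones are look-alikes, and the blank has no stub. Next I'll take precise features.

```bash
cat > h.py <<'E'
import numpy as np, cv2
K={"scene":np.array([[526.56626769,0,275.40062106],[0,526.56626769,210.77558568],[0,0,1]]),"top":np.array([[398.5025392,0,273.56910119],[0,398.5025392,210.87760049],[0,0,1]])}
k1={"scene":0.06608976227267833,"top":0.010509782317654884}
R={"scene":np.array([[0.20115764,0.97949672,-0.01103551],[0.84892543,-0.17994118,-0.49693741],[-0.48873431,0.09059443,-0.86771621]]),
"top":np.array([[-1.50691262e-02,-9.99886049e-01,-9.00612322e-04],[-9.89504206e-01,1.50421130e-02,-1.43719037e-01],[1.43716208e-01,-1.27456063e-03,-9.89618122e-01]])}
T={"scene":np.array([-0.09867707,-0.42523596,1.69015118]),"top":np.array([0.01014075,0.5519848,1.15806863])}
def proj(X,n):
    X=np.atleast_2d(X); c=X@R[n].T+T[n]; s=c[:,:2]/c[:,2:]; r2=(s**2).sum(1,keepdims=True)
    s=s*(1+k1[n]*r2); return s*K[n][0,0]+K[n][:2,2]
def ray(uv,n):
    uv=np.atleast_2d(uv); d=(uv-K[n][:2,2])/K[n][0,0]; s=d.copy()
    for _ in range(20): s=d/(1+k1[n]*(s**2).sum(1,keepdims=True))
    v=np.c_[s,np.ones(len(s))]@R[n]; return -R[n].T@T[n], v
def atz(uv,n,z):
    o,v=ray(uv,n); return o+v*((z-o[2])/v[:,2:])
def tri(uvs):  # dict name->uv
    A=np.zeros((3,3));b=np.zeros(3)
    for n,uv in uvs.items():
        o,v=ray(uv,n);v=v[0]/np.linalg.norm(v[0]);P=np.eye(3)-np.outer(v,v);A+=P;b+=P@o
    return np.linalg.solve(A,b)
E
python3 - <<'E'
from h import *
a=cv2.imread("pics/scene0.png");b=cv2.imread("pics/top0.png")
def z(im,x0,x1,y0,y1,f,name):
    o=cv2.resize(im[y0:y1,x0:x1],None,fx=f,fy=f,interpolation=cv2.INTER_CUBIC)
    for x in range(x0,x1,10): cv2.putText(o,str(x),((x-x0)*f,8),0,.3,(0,0,255)); cv2.line(o,((x-x0)*f,0),((x-x0)*f,3),(0,0,255))
    for y in range(y0,y1,10): cv2.putText(o,str(y),(0,(y-y0)*f+3),0,.3,(0,0,255))
    cv2.imwrite(name,o)
z(a,238,368,186,258,6,"pics/zs.png"); z(b,200,310,182,242,7,"pics/zt.png")
za=a[178:228,165:215];zb=b[228:268,328:370]
o=np.hstack([cv2.resize(za,(400,400),interpolation=cv2.INTER_CUBIC),cv2.resize(zb,(400,381),interpolation=cv2.INTER_CUBIC)[:381] if 0 else cv2.resize(b[228:270,328:370],(400,400),interpolation=cv2.INTER_CUBIC)])
cv2.imwrite("pics/zf.png",o)
E
```

```text
(no output)
```

View pics/zs.png

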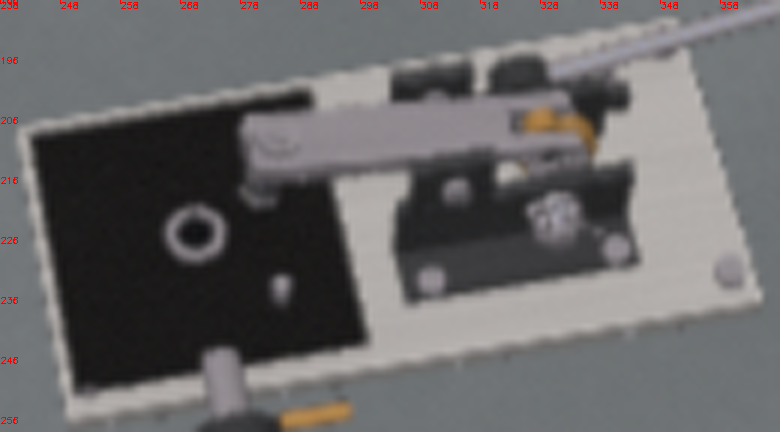

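View pics/zt.png

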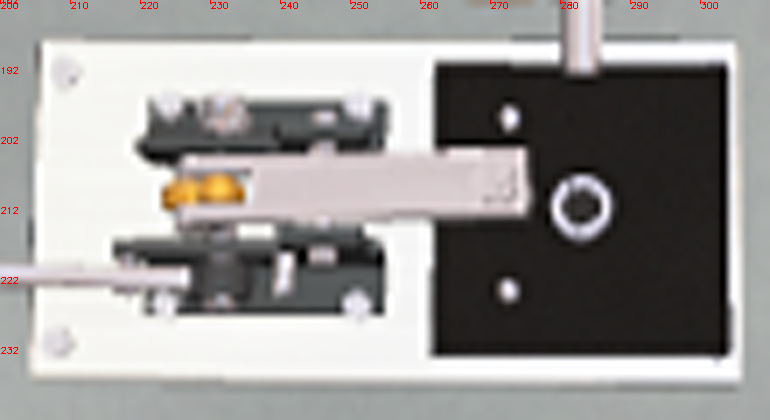

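View pics/zf.png

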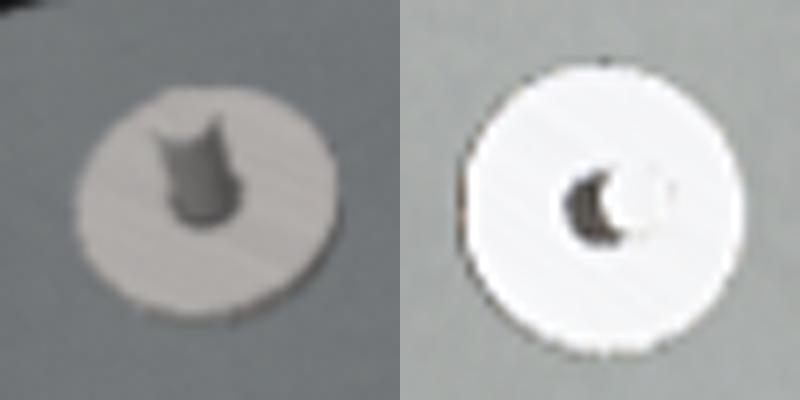

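```bash
python3 - <<'E'
from h import *
from scipy.optimize import least_squares
def cv(p,f,x0,y0): return np.array([x0+(p[0]+.5)/f-.5,y0+(p[1]+.5)/f-.5])
top=[((0,-85,23),(581,207),1),((37.5,-53.5,35),(510,118),1),((-37.5,-53.5,35),(509,289),1),
 ((65,-20,23),(436,64),.7),((65,-150,23),(727,64),.7),((-65,-150,23),(731,355),.7),((-65,-20,23),(432,355),.7)]
sc=[((0,-85,23),(195,234),1),((37.5,-53.5,35),(282,282),1),((-65,-150,23),(32,137),.7),((65,-150,23),(75,392),.7),((65,-20,23),(366,343),.7)]
obs=[(np.array(P)/1e3,cv(u,7,200,182),w,"top") for P,u,w in top]+[(np.array(P)/1e3,cv(u,6,238,186),w,"scene") for P,u,w in sc]
def W(p,P): c,s=np.cos(p[3]),np.sin(p[3]); return np.array([c*P[0]-s*P[1]+p[0],s*P[0]+c*P[1]+p[1],P[2]+p[2]])
def fit(sel,fz):
    f=lambda p:np.concatenate([(proj(W(p,P),n)[0]-u)*w for P,u,w,n in obs if n in sel]+[[p[2]*(1e6 if not fz else 1)]])
    r=least_squares(f,[.555,.058,0,0]); return r.x,f(r.x)
for sel in (("top",),("scene",),("top","scene")):
    for fz in (0,1):
        x,r=fit(sel,fz); print(sel,fz,x.round(4),"port",W(x,[0,-.085,.023]).round(4),"rms px",np.sqrt((r**2).mean()).round(2))
print("tri ring",tri({"top":cv((581,207),7,200,182),"scene":cv((195,234),6,238,186)}),"pin_a",tri({"top":cv((510,118),7,200,182),"scene":cv((282,282),6,238,186)}))
# flange: segment disc (bright) & fit
from scipy.optimize import minimize
for n,(x0,x1,y0,y1) in {"scene":(165,215,178,228),"top":(328,370,228,270)}.items():
    im=cv2.imread(f"pics/{n}0.png").astype(int)[y0:y1,x0:x1]
    g=im.mean(2); d=im[:,:,2]-im[:,:,0]
    m=(g>(185+30 if n=="top" else 150)).astype(np.uint8)
    print(n,np.percentile(g,[5,50,95]),m.sum())
    cs,_=cv2.findContours(m,cv2.RETR_EXTERNAL,cv2.CHAIN_APPROX_NONE); c=max(cs,key=cv2.contourArea); h=cv2.convexHull(c); 
    e=cv2.fitEllipse(c); cen=np.array(e[0])+[x0,y0]; print("ellipse",e,"-> z12",atz(cen,n,.012).round(4))
    # project circle fit
    pts=c[:,0,:]+np.array([x0,y0]); 
    def f(p):
        X=atz(pts,n,.012); return np.hypot(X[:,0]-p[0],X[:,1]-p[1])-p[2]
    r=least_squares(f,[.435,-.223,.045],loss="soft_l1",f_scale=.001); print("circle",r.x.round(4))
for n,uv in {"scene":(197,202),}.items(): pass
print("stub top from top cam z67",atz(cv((241,199),400/42,328,228),"top",.067))
print("proj stub top scene of (0.435,-.222)",proj([[.435,-.222,.067]],"scene"))
E
```

```text
('top',) 0 [ 0.5545  0.0591 -0.     -0.0178] port [ 0.553  -0.0259  0.023 ] rms px 0.17
('top',) 1 [ 0.5567  0.0589 -0.0148 -0.0179] port [ 0.5551 -0.0261  0.0082] rms px 0.08
('scene',) 0 [ 0.5542  0.0585 -0.     -0.0209] port [ 0.5524 -0.0265  0.023 ] rms px 0.29
('scene',) 1 [ 0.5472  0.0596 -0.0134 -0.0201] port [ 0.5455 -0.0254  0.0096] rms px 0.25
('top', 'scene') 0 [ 0.5545  0.0588  0.     -0.0205] port [ 0.5527 -0.0262  0.023 ] rms px 0.25
('top', 'scene') 1 [ 5.545e-01  5.880e-02  3.000e-04 -2.040e-02] port [ 0.5528 -0.0262  0.0233] rms px 0.25
tri ring [ 0.55293211 -0.02626248  0.02476958] pin_a [0.59052324 0.00446738 0.03736868]
scene [112.66666667 118.66666667 173.        ] 595
ellipse ((25.321935653686523, 24.411401748657227), (26.65505027770996, 31.729427337646484), 72.46394348144531) -> z12 [[ 0.4329 -0.2264  0.012 ]]
circle [ 0.4323 -0.2263  0.043 ]
top [167.33333333 172.66666667 248.33333333] 650
ellipse ((20.94264793395996, 21.459585189819336), (28.085607528686523, 29.265151977539062), 156.52732849121094) -> z12 [[ 0.4344 -0.225   0.012 ]]
circle [ 0.4347 -0.225   0.0433]
stub top from top cam z67 [[ 0.43472651 -0.22609143  0.067     ]]
proj stub top scene of (0.435,-.222) [[188.93027314 192.18875281]]
```

Fixture pose: port (0.5527, -0.0262, 0.023), yaw -0.0205. The two-view heights agree (ring 25 mm, pin 37 mm). The flange is at about (0.434, -0.2255). Next is a helper that works out the distance to go.

```bash
cat > togo.py <<'E'
import sys,numpy as np
from scipy.spatial.transform import Rotation as Ro
from cell import get_state
# usage: togo x y z yaw N
def togo(x,y,z,yaw,N=1,quiet=False):
    s=get_state(); q=s["tool_rot"]; R0=Ro.from_quat([q[1],q[2],q[3],q[0]]); p=s["eef_pos"]
    c,sn=np.cos(yaw),np.sin(yaw)
    Rt=Ro.from_matrix(np.array([[c,sn,0],[sn,-c,0],[0,0,-1]]))
    rv=(R0.inv()*Rt).as_rotvec(); d=(np.array([x,y,z])-p)/N
    Rk=R0; 
    for k in range(N):
        print((Rk.inv().apply(d)*1000).round(1),"mm",np.degrees(rv/N).round(2),"deg")
        Rk=Rk*Ro.from_rotvec(rv/N)
    X=R0.as_matrix()
    print("t",round(s["t"],2),"tcp",p.round(4),"yaw",round(np.arctan2(X[1,0],X[0,0]),4),"tilt",np.degrees(np.arccos(-X[2,2])).round(2),"F",s["contact_force"].round(1),"open",round(s["opening"],3),"j",np.round(s["joints"],2))
if __name__=="__main__":
    a=[float(v) for v in sys.argv[1:]]; togo(*a[:4],int(a[4]) if len(a)>4 else 1)
E
python3 togo.py 0.434 -0.2255 0.30 -0.0205 15; python3 - <<'E'
from h import *
print(tri({"scene":(165+25.32,178+24.41),"top":(328+20.94,228+21.46)}))
E
```

```text
[-20.1 -22.9   7. ] mm [-0.   -0.   -4.73] deg
[-18.2 -24.5   7. ] mm [-0.   -0.   -4.73] deg
[-16.1 -25.9   7. ] mm [-0.   -0.   -4.73] deg
[-13.9 -27.2   7. ] mm [-0.   -0.   -4.73] deg
[-11.6 -28.2   7. ] mm [-0.   -0.   -4.73] deg
[ -9.3 -29.1   7. ] mm [-0.   -0.   -4.73] deg
[ -6.8 -29.7   7. ] mm [-0.   -0.   -4.73] deg
[ -4.3 -30.2   7. ] mm [-0.   -0.   -4.73] deg
[ -1.8 -30.5   7. ] mm [-0.   -0.   -4.73] deg
[  0.7 -30.5   7. ] mm [-0.   -0.   -4.73] deg
[  3.2 -30.4   7. ] mm [-0.   -0.   -4.73] deg
[  5.7 -30.    7. ] mm [-0.   -0.   -4.73] deg
[  8.1 -29.4   7. ] mm [-0.   -0.   -4.73] deg
[ 10.5 -28.6   7. ] mm [-0.   -0.   -4.73] deg
[ 12.9 -27.7   7. ] mm [-0.   -0.   -4.73] deg
t 1.6 tcp [ 0.1994 -0.6187  0.4048] yaw -1.259 tilt 0.0 F [-0.2  0.6  0. ] open 0.998 j [-1.34  0.12  1.65  0.    1.37 -0.08]
[ 0.43423706 -0.22547167  0.01378733]
```

```bash
python3 -m creep '[[-0.020,-0.023,0.006,0,0,-4.7,100],[-0.018,-0.0245,0.006,0,0,-4.7,100],[-0.016,-0.026,0.006,0,0,-4.7,100],[-0.014,-0.027,0.006,0,0,-4.7,100],[-0.0115,-0.028,0.006,0,0,-4.7,100]]' 40; python3 -m creep '[[-0.009,-0.029,0.006,0,0,-4.7,100],[-0.007,-0.030,0.006,0,0,-4.7,100],[-0.004,-0.030,0.006,0,0,-4.7,100],[-0.002,-0.030,0.006,0,0,-4.7,100],[0.001,-0.030,0.006,0,0,-4.7,100]]'; python3 togo.py 0.434 -0.2255 0.30 -0.0205 7
```

```text
t: 2.02
eef_pos: [0.2765, -0.4883, 0.3752]
tool_rot: [0.003, 0.913, -0.408, 0.002]
contact_force: [0.2, -0.5, -0.1]
opening: 1.001
t: 2.43
eef_pos: [0.3553, -0.3508, 0.3437]
tool_rot: [0.004, 0.979, -0.204, 0.002]
contact_force: [0.6, -0.2, 0.1]
opening: 1.002
[  3.1 -20.9   6.1] mm [ 0.06 -0.03 -3.19] deg
[  4.3 -20.7   6.2] mm [ 0.06 -0.03 -3.19] deg
[  5.4 -20.5   6.2] mm [ 0.06 -0.03 -3.19] deg
[  6.6 -20.1   6.2] mm [ 0.06 -0.03 -3.19] deg
[  7.7 -19.7   6.2] mm [ 0.06 -0.03 -3.19] deg
[  8.8 -19.2   6.2] mm [ 0.06 -0.03 -3.19] deg
[  9.8 -18.7   6.2] mm [ 0.06 -0.03 -3.19] deg
t 2.43 tcp [ 0.3553 -0.3508  0.3437] yaw -0.4102 tilt 0.48 F [ 0.6 -0.2  0.1] open 1.002 j [-0.89 -0.17  2.04 -0.    1.26 -0.47]
```

```bash
python3 -m creep '[[0.004,-0.028,0.008,0.1,0,-4.5,100],[0.006,-0.028,0.008,0.1,0,-4.5,100],[0.009,-0.027,0.008,0.1,0,-4.5,100],[0.011,-0.026,0.008,0,0,-4.5,100],[0.008,-0.017,0.006,0,0,-3,100]]'; python3 togo.py 0.434 -0.2255 0.30 -0.0205 1
```

```text
t: 2.85
eef_pos: [0.4275, -0.2306, 0.3053]
tool_rot: [0.003, 1.0, -0.011, 0.004]
contact_force: [-0.3, -0.1, 0.1]
opening: 0.999
[ 6.3 -5.3  5.3] mm [ 0.29 -0.45 -0.12] deg
t 2.85 tcp [ 0.4275 -0.2306  0.3053] yaw -0.0227 tilt 0.54 F [-0.3 -0.1  0.1] open 0.999 j [-0.61 -0.16  2.11  0.    1.19 -0.58]
```

```bash
sleep 0; python3 togo.py 0.434 -0.2255 0.222 -0.0205 3
```

```text
[ 1.9 -1.9 27.8] mm [ 0.1  -0.15 -0.04] deg
[ 2.  -1.8 27.8] mm [ 0.1  -0.15 -0.04] deg
[ 2.1 -1.8 27.8] mm [ 0.1  -0.15 -0.04] deg
t 2.85 tcp [ 0.4275 -0.2306  0.3053] yaw -0.0227 tilt 0.54 F [-0.3 -0.1  0.1] open 0.999 j [-0.61 -0.16  2.11  0.    1.19 -0.58]
```

```bash
python3 -m creep '[[0.006,-0.005,0.005,0.3,-0.4,-0.1,100],[0,0,0.015,0,0,0,100],[0,0,0.015,0,0,0,100],[0,0,0,0,0,0,100]]'; python3 togo.py 0.434 -0.2255 0.222 -0.0205 2; python3 - <<'E'
from cell import *
from h import *
t=read_camera("top")["color"][:,:,::-1]; s=read_camera("scene")["color"][:,:,::-1]
cv2.imwrite("pics/a1.png",np.hstack([cv2.resize(s[120:250,120:260],(400,371),interpolation=2),cv2.resize(t[190:320,280:420],(400,371),interpolation=2)]))
E
```

```text
t: 3.18
eef_pos: [0.4358, -0.2224, 0.2691]
tool_rot: [-0.0, 1.0, -0.008, 0.0]
contact_force: [-0.7, 0.1, 0.6]
opening: 1.001
[-0.9  1.6 23.5] mm [-0.01 -0.02  0.12] deg
[-0.9  1.6 23.5] mm [-0.01 -0.02  0.12] deg
t 3.18 tcp [ 0.4358 -0.2224  0.2691] yaw -0.0165 tilt 0.05 F [-0.7  0.1  0.6] open 1.001 j [-0.58 -0.11  2.12  0.    1.13 -0.57]
```

View pics/a1.png

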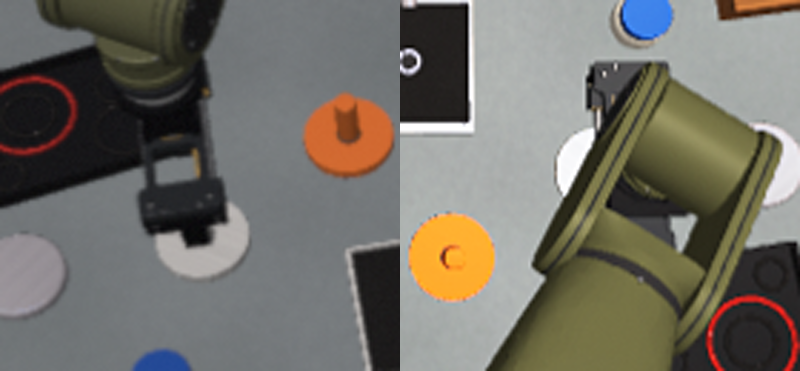

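In the left half (scene view) the finger at (195,225) stands over the grey disc at (202,240). The stub is hidden between the jaws, and both bystanders are clear. I'll descend and close.

```bash
python3 -m creep '[[-0.001,0.002,0.020,0,0,0.2,100],[-0.001,0.001,0.018,0,0,0,100],[0,0,0.008,0,0,0,100],[0,0,0,0,0,0,100]]'; python3 togo.py 0.434 -0.2255 0.222 -0.0205 1
```

```text
t: 3.62
eef_pos: [0.4365, -0.23, 0.2304]
tool_rot: [0.004, 1.0, -0.013, 0.006]
contact_force: [0.4, 0.5, -0.5]
opening: 0.997
[-2.7 -4.5  8.3] mm [ 0.43 -0.73 -0.28] deg
t 3.62 tcp [ 0.4365 -0.23    0.2304] yaw -0.0254 tilt 0.85 F [ 0.4  0.5 -0.5] open 0.997 j [-0.59 -0.05  2.14  0.    1.03 -0.57]
```

```bash
python3 -m creep '[[-0.0025,-0.0045,0.008,0.4,-0.7,-0.3,100],[0,0,0,0,0,0,100]]'; python3 togo.py 0.434 -0.2255 0.222 -0.0205 1
```

```text
t: 3.78
eef_pos: [0.4345, -0.2262, 0.2236]
tool_rot: [0.001, 1.0, -0.011, 0.001]
contact_force: [0.4, -0.0, -0.7]
opening: 1.0
[-0.5 -0.7  1.6] mm [ 0.06 -0.06 -0.05] deg
t 3.78 tcp [ 0.4345 -0.2262  0.2236] yaw -0.0214 tilt 0.09 F [ 0.4 -0.  -0.7] open 1.0 j [-0.59 -0.04  2.15 -0.    1.03 -0.57]
```

```bash
python3 -m creep '[[-0.0005,-0.0005,0.0015,0,0,0,60],[0,0,0,0,0,0,35],[0,0,0,0,0,0,10],[0,0,0,0,0,0,0],[0,0,0,0,0,0,0]]' 40;python3 -m creep '[[0,0,0,0,0,0,0],[0,0,0,0,0,0,0],[0,0,0,0,0,0,0]]' 40; python3 togo.py 0.434 -0.2255 0.222 -0.0205 1
```

```text
t: 4.2
eef_pos: [0.435, -0.226, 0.225]
tool_rot: [0.002, 1.0, -0.011, 0.003]
contact_force: [0.2, 0.3, -0.3]
opening: 0.708
t: 4.45
eef_pos: [0.4353, -0.2261, 0.2257]
tool_rot: [0.002, 1.0, -0.011, 0.003]
contact_force: [0.0, 0.2, 0.2]
opening: 0.494
[-1.4 -0.6  3.7] mm [ 0.26 -0.36 -0.03] deg
t 4.45 tcp [ 0.4353 -0.2261  0.2257] yaw -0.021 tilt 0.44 F [0.  0.2 0.2] open 0.494 j [-0.59 -0.04  2.15 -0.    1.03 -0.57]
```

```bash
python3 -m creep '[[-0.001,-0.0005,0.003,0.2,-0.3,0,0],[0,0,0,0,0,0,0],[0,0,0,0,0,0,0],[0,0,0,0,0,0,0],[0,0,0,0,0,0,0]]' 40; python3 togo.py 0.434 -0.2255 0.222 -0.0205 1
```

```text
t: 4.87
eef_pos: [0.4344, -0.2256, 0.2224]
tool_rot: [0.0, 1.0, -0.011, 0.001]
contact_force: [-0.6, -0.7, 1.1]
opening: 0.229
[-0.4 -0.1  0.4] mm [ 0.04 -0.06 -0.04] deg
t 4.87 tcp [ 0.4344 -0.2256  0.2224] yaw -0.0212 tilt 0.07 F [-0.6 -0.7  1.1] open 0.229 j [-0.59 -0.04  2.15  0.    1.03 -0.57]
```

```bash
python3 -m creep '[[0,0,0,0,0,0,0],[0,0,0,0,0,0,0]]' 40; python3 togo.py 0.434 -0.2255 0.222 -0.0205 1;python3 -m creep '[[0,0,-0.015,0,0,0,0],[0,0,-0.030,0,0,0,0],[0,0,-0.030,0,0,0,0],[0,0,0,0,0,0,0]]' ; python3 togo.py 0.5512 -0.0862 0.285 -0.0205 7
```

```text
t: 5.03
eef_pos: [0.4344, -0.2256, 0.2224]
tool_rot: [0.0, 1.0, -0.011, 0.0]
contact_force: [0.0, -0.3, -0.3]
opening: 0.223
[-0.4 -0.1  0.4] mm [ 0.03 -0.06 -0.04] deg
t 5.03 tcp [ 0.4344 -0.2256  0.2224] yaw -0.0212 tilt 0.07 F [ 0.  -0.3 -0.3] open 0.223 j [-0.59 -0.04  2.15  0.    1.03 -0.57]
t: 5.37
eef_pos: [0.432, -0.2242, 0.2936]
tool_rot: [-0.003, 1.0, -0.011, -0.005]
contact_force: [2.0, -1.2, -2.3]
opening: 0.222
[ 16.6 -20.1   1.2] mm [-0.05  0.09 -0.01] deg
[ 16.6 -20.1   1.2] mm [-0.05  0.09 -0.01] deg
[ 16.6 -20.1   1.2] mm [-0.05  0.09 -0.01] deg
[ 16.6 -20.1   1.2] mm [-0.05  0.09 -0.01] deg
[ 16.6 -20.1   1.2] mm [-0.05  0.09 -0.01] deg
[ 16.6 -20.1   1.2] mm [-0.05  0.09 -0.01] deg
[ 16.6 -20.1   1.2] mm [-0.05  0.09 -0.01] deg
t 5.37 tcp [ 0.432  -0.2242  0.2936] yaw -0.0212 tilt 0.74 F [ 2.  -1.2 -2.3] open 0.222 j [-0.59 -0.14  2.11 -0.    1.19 -0.57]
```

```bash
python3 -m creep '[[0.014,-0.017,0.001,0,0.1,0,0],[0.018,-0.022,0.001,0,0.1,0,0],[0.018,-0.022,0.001,0,0.1,0,0],[0.018,-0.022,0.001,0,0.1,0,0],[0.017,-0.020,0.001,0,0,0,0]]'; python3 togo.py 0.5512 -0.0862 0.285 -0.0205 1
```

```text
t: 5.78
eef_pos: [0.5179, -0.1221, 0.2823]
tool_rot: [-0.003, 1.0, -0.015, -0.005]
contact_force: [0.2, 0.7, -3.4]
opening: 0.222
[ 32.2 -36.9  -2.7] mm [-0.33  0.54 -0.55] deg
t 5.78 tcp [ 0.5179 -0.1221  0.2823] yaw -0.0302 tilt 0.63 F [ 0.2  0.7 -3.4] open 0.222 j [-0.33 -0.02  2.02  0.    1.16 -0.3 ]
```

```bash
python3 -m creep '[[0.015,-0.017,-0.001,-0.2,0.3,-0.3,0],[0.013,-0.015,-0.001,-0.1,0.2,-0.2,0],[0.003,-0.004,0,0,0,0,0],[0,0,0,0,0,0,0]]'; python3 togo.py 0.5512 -0.0862 0.285 -0.0205 1; python3 - <<'E'
from cell import *
from h import *
t=read_camera("top")["color"][:,:,::-1]; s=read_camera("scene")["color"][:,:,::-1]
cv2.imwrite("pics/a2.png",np.hstack([cv2.resize(s[120:270,190:340],(400,400),interpolation=2),cv2.resize(t[150:300,200:350],(400,400),interpolation=2)]))
E
```

```text
t: 6.12
eef_pos: [0.5506, -0.0807, 0.275]
tool_rot: [-0.002, 1.0, -0.008, -0.006]
contact_force: [-0.6, -0.4, -4.0]
opening: 0.224
[  0.6   5.4 -10.1] mm [-0.23  0.66  0.27] deg
t 6.12 tcp [ 0.5506 -0.0807  0.275 ] yaw -0.0157 tilt 0.7 F [-0.6 -0.4 -4. ] open 0.224 j [-0.24  0.04  1.97  0.    1.15 -0.23]
```

View pics/a2.png

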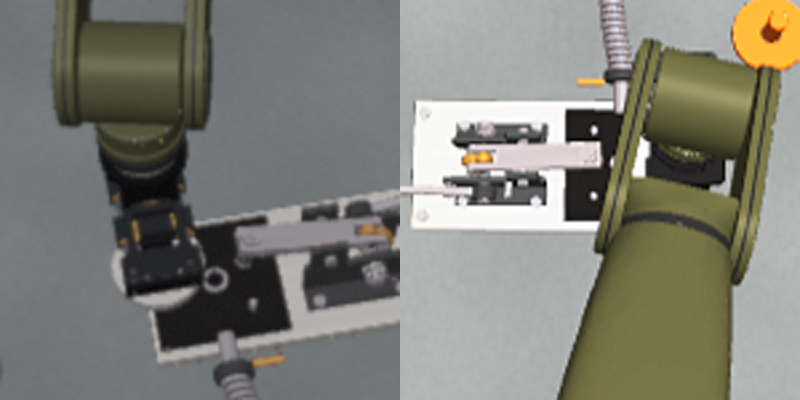

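Scene half (left): the disc is in the jaws at (157,275), to the -y side of the port ring at (215,280) and clear of the strap nose at (245,240). I'll lower it now.

```bash
python3 -m creep '[[0.001,0,0.011,-0.2,0.6,0.2,0],[0,0,0.008,0,0,0,0],[0,0,0,0,0,0,0]]'; python3 togo.py 0.5516 -0.0802 0.249 -0.0205 1
```

```text
t: 6.47
eef_pos: [0.5488, -0.084, 0.2544]
tool_rot: [0.0, 1.0, -0.012, -0.002]
contact_force: [-0.5, 0.7, -3.5]
opening: 0.226
[ 2.7 -3.8  5.4] mm [ 0.03  0.17 -0.17] deg
t 6.47 tcp [ 0.5488 -0.084   0.2544] yaw -0.0235 tilt 0.18 F [-0.5  0.7 -3.5] open 0.226 j [-0.25  0.06  1.99 -0.    1.1  -0.22]
```

```bash
python3 -m creep '[[0.0027,0,0.005,0,0.2,-0.1,0],[0,0,0,0,0,0,0]]'; python3 togo.py 0.5516 -0.0802 0.249 -0.0205 1;  python3 - <<'E'
from cell import *
from h import *
s=read_camera("scene")["color"][:,:,::-1]
cv2.imwrite("pics/a3.png",cv2.resize(s[190:260,215:305],None,fx=8,fy=8,interpolation=2))
E
```

```text
t: 6.63
eef_pos: [0.5506, -0.0853, 0.2484]
tool_rot: [0.0, 1.0, -0.012, -0.001]
contact_force: [-0.7, -0.7, -4.2]
opening: 0.223
[ 0.9 -5.1 -0.6] mm [ 0.03  0.07 -0.18] deg
t 6.63 tcp [ 0.5506 -0.0853  0.2484] yaw -0.0236 tilt 0.07 F [-0.7 -0.7 -4.2] open 0.223 j [-0.25  0.07  1.99 -0.    1.09 -0.23]
```

View pics/a3.png

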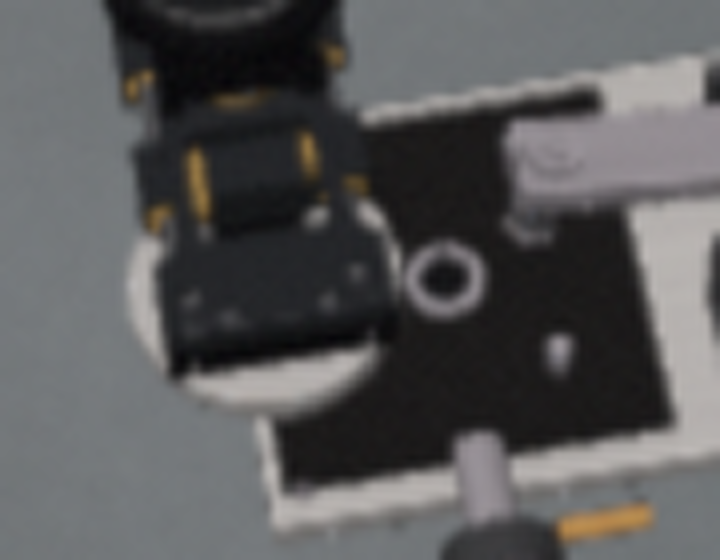

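Scene crop: the held disc spans (130,280) to (400,290), with the port ring right beside it at (445,278). The pin is at (560,352). I'll overlay the predicted rim to check the disc's place in the hand.

```bash
python3 - <<'E'
from h import *
im=cv2.imread("pics/a3.png")
th=np.linspace(0,2*np.pi,200)
def draw(c,z,col):
    P=proj(np.c_[c[0]+.045*np.cos(th),c[1]+.045*np.sin(th),0*th+z],"scene"); q=((P-[215,190]+.5)*8-.5).round().astype(np.int32)
    cv2.polylines(im,[q],True,col,1)
c=(.5506,-.0853); draw(c,.0375,(0,0,255)); draw(c,.0255,(255,0,0))
cv2.imwrite("pics/a3o.png",im)
E
```

```text
(no output)
```

View pics/a3o.png

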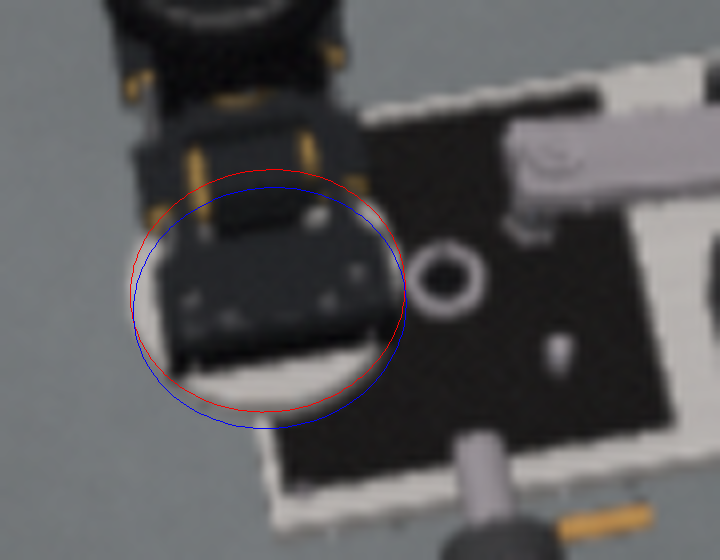

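The prediction agrees to about 2 mm, with a small offset in the camera's x direction. I'll aim at x ≈ 0.5535 and let the pin contact forces correct the rest. Sliding in now.

```bash
python3 -m creep '[[0.001,-0.010,-0.001,0,0.1,-0.1,0],[0.001,-0.012,0,0,0,0,0],[0,-0.012,0,0,0,0,0],[0,0,0,0,0,0,0]]'; python3 togo.py 0.5533 -0.0362 0.2495 -0.0205 1
```

```text
t: 7.02
eef_pos: [0.5542, -0.0491, 0.2516]
tool_rot: [0.0, 1.0, -0.012, 0.002]
contact_force: [-0.7, -0.1, -3.4]
opening: 0.222
[ -1.2 -12.9   2.1] mm [ 0.01 -0.2  -0.21] deg
t 7.02 tcp [ 0.5542 -0.0491  0.2516] yaw -0.0242 tilt 0.2 F [-0.7 -0.1 -3.4] open 0.222 j [-0.18  0.06  1.99  0.    1.09 -0.16]
```

```bash
python3 -m creep '[[-0.001,-0.006,0.002,0,-0.2,-0.2,0],[0,-0.006,0,0,0,0,0],[0,0,0,0,0,0,0]]'; python3 togo.py 0.5537 -0.0262 0.2495 -0.0205 1
```

```text
t: 7.27
eef_pos: [0.5536, -0.0341, 0.2502]
tool_rot: [0.0, 1.0, -0.009, 0.001]
contact_force: [0.1, -0.0, -3.7]
opening: 0.223
[-0.1 -7.9  0.7] mm [ 0.03 -0.06  0.18] deg
t 7.27 tcp [ 0.5536 -0.0341  0.2502] yaw -0.0173 tilt 0.07 F [ 0.1 -0.  -3.7] open 0.223 j [-0.16  0.06  1.99 -0.    1.09 -0.14]
```

```bash
python3 -m creep '[[0,-0.004,0.001,0,0,0.1,0],[0,-0.002,0,0,0,0,0],[0,0,0,0,0,0,0]]'; python3 togo.py 0.5537 -0.0262 0.2495 -0.0205 1; python3 - <<'E'
from cell import *
from h import *
s=read_camera("scene")["color"][:,:,::-1]
im=cv2.resize(s[190:260,230:320],None,fx=8,fy=8,interpolation=2); 
t=read_camera("top")["color"][:,:,::-1]
cv2.imwrite("pics/a4.png",im); cv2.imwrite("pics/a4t.png",cv2.resize(t[180:250,240:330],None,fx=8,fy=8,interpolation=2))
E
```

```text
t: 7.52
eef_pos: [0.5537, -0.0269, 0.2491]
tool_rot: [0.0, 1.0, -0.009, 0.0]
contact_force: [0.2, -0.1, -3.4]
opening: 0.228
[-0.  -0.7 -0.4] mm [ 0.05 -0.05  0.13] deg
t 7.52 tcp [ 0.5537 -0.0269  0.2491] yaw -0.0183 tilt 0.07 F [ 0.2 -0.1 -3.4] open 0.228 j [-0.15  0.06  1.99 -0.    1.08 -0.13]
```

View pics/a4.png

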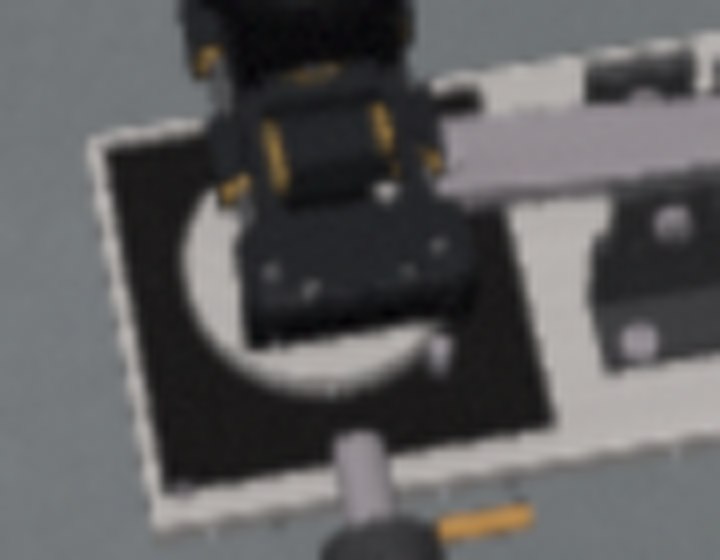

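View pics/a4t.png

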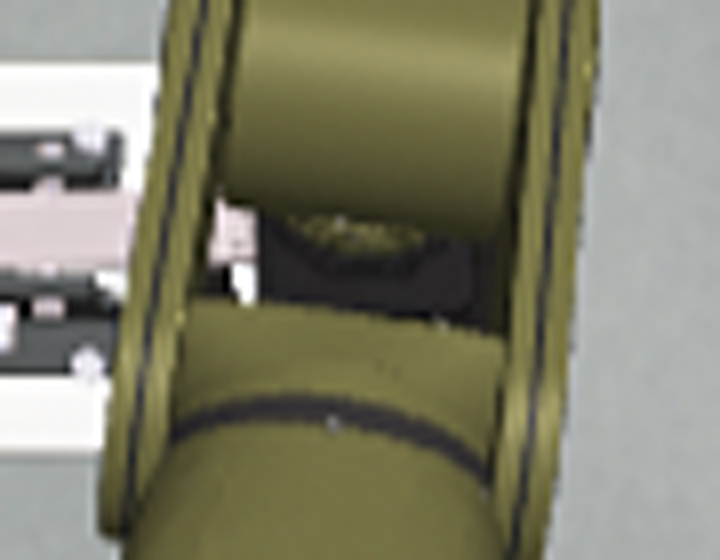

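The disc rim almost touches pin_a at (440,350) in the scene crop. I'll creep forward and watch the force.

```bash
python3 -m creep '[[0,-0.001,0,0,0,0.1,0],[0,0,0,0,0,0,0]]';python3 -m creep '[[0,-0.0015,0,0,0,0,0],[0,0,0,0,0,0,0]]';python3 -m creep '[[0,-0.0015,0,0,0,0,0],[0,0,0,0,0,0,0]]'; python3 togo.py 0.5537 -0.0262 0.2495 -0.0205 1
```

```text
t: 7.78
eef_pos: [0.5537, -0.0266, 0.2491]
tool_rot: [0.001, 1.0, -0.011, 0.0]
contact_force: [-1.0, -0.1, -3.4]
opening: 0.229
t: 7.95
eef_pos: [0.5539, -0.0255, 0.2492]
tool_rot: [0.001, 1.0, -0.011, 0.001]
contact_force: [-0.1, -0.5, -2.8]
opening: 0.225
t: 8.12
eef_pos: [0.554, -0.0246, 0.2493]
tool_rot: [0.002, 1.0, -0.011, 0.001]
contact_force: [-1.1, -1.0, -3.8]
opening: 0.219
[-0.2  1.6 -0.2] mm [ 0.21 -0.09 -0.05] deg
t 8.12 tcp [ 0.554  -0.0246  0.2493] yaw -0.0215 tilt 0.23 F [-1.1 -1.  -3.8] open 0.219 j [-0.14  0.06  1.99 -0.    1.08 -0.12]
```

```bash
python3 -m creep '[[0,-0.0015,0,0,0,0,0],[0,0,0,0,0,0,0]]';python3 -m creep '[[0,-0.0015,0,0,0,0,0],[0,0,0,0,0,0,0]]'; python3 togo.py 0.5537 -0.0262 0.2495 -0.0205 1
```

```text
t: 8.28
eef_pos: [0.554, -0.0239, 0.2494]
tool_rot: [0.003, 1.0, -0.011, 0.001]
contact_force: [0.5, -2.0, -4.6]
opening: 0.223
t: 8.45
eef_pos: [0.5541, -0.0231, 0.2495]
tool_rot: [0.005, 1.0, -0.01, 0.001]
contact_force: [0.7, -1.8, -5.3]
opening: 0.225
[-0.3  3.1  0. ] mm [ 0.56 -0.09 -0.01] deg
t 8.45 tcp [ 0.5541 -0.0231  0.2495] yaw -0.0207 tilt 0.57 F [ 0.7 -1.8 -5.3] open 0.225 j [-0.14  0.06  1.99 -0.01  1.08 -0.11]
```

Contact with the pins comes at a grasp point of y ≈ -0.0247, with almost no sideways force. I'll straighten the tilt, keep lightly against the pins, and lower.

```bash
python3 -m creep '[[0,0.0013,0,0.5,-0.1,0,0],[0,0,0.001,0,0,0,0]]';python3 togo.py 0.5540 -0.0243 0.2495 -0.0205 1; python3 -m creep '[[0,0,0.0015,0,0,0,0],[0,0,0,0,0,0,0]]'; python3 togo.py 0.5540 -0.0243 0.2455 -0.0205 1
```

```text
t: 8.62
eef_pos: [0.5543, -0.0248, 0.2489]
tool_rot: [0.001, 1.0, -0.01, 0.0]
contact_force: [-1.7, -3.0, -0.1]
opening: 0.222
[-0.3 -0.5 -0.6] mm [ 0.11 -0.04  0.01] deg
t 8.62 tcp [ 0.5543 -0.0248  0.2489] yaw -0.0203 tilt 0.11 F [-1.7 -3.  -0.1] open 0.222 j [-0.14  0.07  1.99 -0.    1.08 -0.12]
t: 8.78
eef_pos: [0.5543, -0.025, 0.2478]
tool_rot: [0.001, 1.0, -0.01, 0.0]
contact_force: [-0.2, -2.7, -5.3]
opening: 0.229
[-0.3 -0.7  2.3] mm [ 0.06 -0.01 -0.03] deg
t 8.78 tcp [ 0.5543 -0.025   0.2478] yaw -0.021 tilt 0.06 F [-0.2 -2.7 -5.3] open 0.229 j [-0.14  0.07  1.99 -0.    1.08 -0.12]
```

```bash
python3 -m creep '[[0,-0.0003,0.0015,0,0,0,0],[0,0,0,0,0,0,0]]'; python3 -m creep '[[0,-0.0003,0.0015,0,0,0,0],[0,0,0,0,0,0,0]]';  python3 togo.py 0.5540 -0.0243 0.2455 -0.0205 1
```

```text
t: 8.95
eef_pos: [0.5544, -0.0248, 0.2466]
tool_rot: [0.001, 1.0, -0.01, 0.0]
contact_force: [0.3, -2.5, -5.2]
opening: 0.227
t: 9.12
eef_pos: [0.5545, -0.0247, 0.2455]
tool_rot: [0.001, 1.0, -0.01, -0.0]
contact_force: [-0.7, -2.6, -4.3]
opening: 0.226
[-0.5 -0.4  0. ] mm [ 0.14  0.02 -0.01] deg
t 9.12 tcp [ 0.5545 -0.0247  0.2455] yaw -0.0207 tilt 0.14 F [-0.7 -2.6 -4.3] open 0.226 j [-0.14  0.07  1.99 -0.    1.08 -0.12]
```

```bash
python3 -m creep '[[0,-0.0003,0.0012,0,0,0,0],[0,0,0,0,0,0,0]]'; python3 -m creep '[[0,-0.0003,0.0012,0,0,0,0],[0,0,0,0,0,0,0]]';  python3 togo.py 0.5540 -0.0243 0.2455 -0.0205 1
```

```text
t: 9.28
eef_pos: [0.5546, -0.0246, 0.2456]
tool_rot: [0.001, 1.0, -0.01, -0.001]
contact_force: [0.1, -2.2, -5.0]
opening: 0.225
t: 9.45
eef_pos: [0.5548, -0.0245, 0.2456]
tool_rot: [0.002, 1.0, -0.01, -0.001]
contact_force: [-0.7, -2.5, -4.9]
opening: 0.224
[-0.8 -0.2  0.1] mm [0.21 0.1  0.  ] deg
t 9.45 tcp [ 0.5548 -0.0245  0.2456] yaw -0.0205 tilt 0.23 F [-0.7 -2.5 -4.9] open 0.224 j [-0.14  0.07  1.99 -0.    1.08 -0.12]
```

```bash
python3 -m creep '[[-0.0005,0,0.003,0.2,0.1,0,0]]';  python3 togo.py 0.5540 -0.0243 0.2455 -0.0205 1; python3 -m creep '[[0,0,0.003,0,0,0,0]]';  python3 togo.py 0.5540 -0.0243 0.2455 -0.0205 1; python3 - <<'E'
from cell import *
from h import *
s=read_camera("scene")["color"][:,:,::-1]
cv2.imwrite("pics/a5.png",cv2.resize(s[190:260,230:320],None,fx=8,fy=8,interpolation=2))
E
```

```text
t: 9.53
eef_pos: [0.5547, -0.0249, 0.2453]
tool_rot: [0.001, 1.0, -0.01, -0.001]
contact_force: [-15.9, -7.4, 29.8]
opening: 0.222
[-0.7 -0.6 -0.2] mm [0.12 0.08 0.05] deg
t 9.53 tcp [ 0.5547 -0.0249  0.2453] yaw -0.0196 tilt 0.14 F [-15.9  -7.4  29.8] open 0.222 j [-0.14  0.07  1.99 -0.    1.08 -0.12]
t: 9.62
eef_pos: [0.555, -0.0251, 0.2453]
tool_rot: [0.001, 1.0, -0.01, -0.002]
contact_force: [-12.9, -1.1, 20.8]
opening: 0.224
[-1.  -0.7 -0.2] mm [0.1  0.18 0.05] deg
t 9.62 tcp [ 0.555  -0.0251  0.2453] yaw -0.0196 tilt 0.21 F [-12.9  -1.1  20.8] open 0.224 j [-0.14  0.07  1.99 -0.    1.08 -0.12]
```

View pics/a5.png

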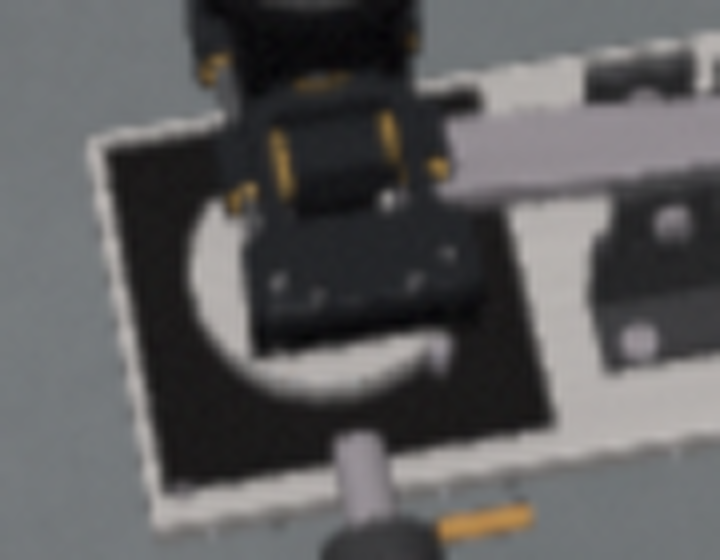

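It's seated: about 30 N on a 3 mm push, and z stops at 0.2453, i.e. underside 23 mm. The disc has crept about +0.8 mm in x, so I'll unload, recentre, nudge against the pins and look.

```bash
python3 -m creep '[[-0.001,0,-0.001,0.1,0.2,0,0],[0,-0.0015,0,0,0,0,0],[0,0,0,0,0,0,0]]';  python3 togo.py 0.5540 -0.0243 0.2455 -0.0205 1
```

```text
t: 9.92
eef_pos: [0.554, -0.0243, 0.2471]
tool_rot: [0.002, 1.0, -0.009, 0.001]
contact_force: [-1.7, -2.5, -2.0]
opening: 0.227
[-0.  -0.   1.6] mm [ 0.24 -0.1   0.13] deg
t 9.92 tcp [ 0.554  -0.0243  0.2471] yaw -0.0183 tilt 0.26 F [-1.7 -2.5 -2. ] open 0.227 j [-0.14  0.07  1.99 -0.    1.08 -0.12]
```

```bash
python3 -m creep '[[0,0,0.001,0.2,-0.1,0.1,0],[0,-0.0005,0.001,0,0,0,0],[0,0,0,0,0,0,0]]';  python3 togo.py 0.5540 -0.0243 0.2455 -0.0205 1
```

```text
t: 10.17
eef_pos: [0.5543, -0.0245, 0.246]
tool_rot: [0.002, 1.0, -0.01, 0.0]
contact_force: [-0.4, -3.3, -2.6]
opening: 0.223
[-0.3 -0.2  0.5] mm [ 0.19 -0.03  0.06] deg
t 10.17 tcp [ 0.5543 -0.0245  0.246 ] yaw -0.0194 tilt 0.19 F [-0.4 -3.3 -2.6] open 0.223 j [-0.14  0.07  1.99 -0.    1.08 -0.12]
```

```bash
python3 -m creep '[[0,0,0.001,0.1,0,0,0],[0,0,0,0,0,0,0]]'; python3 -m creep '[[0,0,0,0,0,0,50],[0,0,0,0,0,0,50],[0,0,0,0,0,0,50],[0,0,0,0,0,0,50],[0,0,0,0,0,0,50]]';  python3 togo.py 0.5540 -0.0243 0.2455 -0.0205 1
```

```text
t: 10.33
eef_pos: [0.5544, -0.0248, 0.2455]
tool_rot: [0.001, 1.0, -0.01, 0.0]
contact_force: [-1.6, -3.2, -1.4]
opening: 0.223
t: 10.75
eef_pos: [0.5557, -0.0227, 0.2462]
tool_rot: [-0.002, 1.0, -0.01, 0.003]
contact_force: [-0.6, -0.2, 0.2]
opening: 0.484
[-1.6  1.6  0.7] mm [-0.26 -0.33  0.01] deg
t 10.75 tcp [ 0.5557 -0.0227  0.2462] yaw -0.0203 tilt 0.42 F [-0.6 -0.2  0.2] open 0.484 j [-0.14  0.07  1.99  0.01  1.08 -0.12]
```

```bash
python3 -m creep '[[-0.0015,0.003,-0.008,-0.2,-0.3,0,50],[0,0.001,-0.025,0,0,0,50],[0,0,-0.035,0,0,0,50],[0,0,-0.035,0,0,0,50],[0,0,-0.020,0,0,0,50]]'; python3 togo.py 0.5 -0.1 0.37 -0.0205 1
```

```text
t: 11.17
eef_pos: [0.5518, -0.0265, 0.3677]
tool_rot: [-0.002, 1.0, -0.01, -0.008]
contact_force: [0.9, -0.2, 0.0]
opening: 0.5
[-50.4  74.5  -1.8] mm [-0.2   0.89  0.05] deg
t 11.17 tcp [ 0.5518 -0.0265  0.3677] yaw -0.0197 tilt 0.91 F [ 0.9 -0.2  0. ] open 0.5 j [-0.15 -0.06  1.9   0.    1.32 -0.13]
```

```bash
python3 togo.py 0.486 0.258 0.36 1.5503 14
```

```text
[ -5.1 -20.2   0.7] mm [-0.06  0.04 -6.43] deg
[ -2.8 -20.7   0.7] mm [-0.06  0.04 -6.43] deg
[ -0.5 -20.9   0.7] mm [-0.06  0.04 -6.43] deg
[  1.9 -20.8   0.6] mm [-0.06  0.04 -6.43] deg
[  4.2 -20.4   0.6] mm [-0.06  0.04 -6.43] deg
[  6.4 -19.8   0.6] mm [-0.06  0.04 -6.43] deg
[  8.6 -19.    0.6] mm [-0.06  0.04 -6.43] deg
[ 10.7 -17.9   0.6] mm [-0.06  0.04 -6.43] deg
[ 12.6 -16.6   0.6] mm [-0.06  0.04 -6.43] deg
[ 14.4 -15.1   0.5] mm [-0.06  0.04 -6.43] deg
[ 16.  -13.4   0.5] mm [-0.06  0.04 -6.43] deg
[ 17.4 -11.5   0.5] mm [-0.06  0.04 -6.43] deg
[18.6 -9.5  0.5] mm [-0.06  0.04 -6.43] deg
[19.5 -7.3  0.5] mm [-0.06  0.04 -6.43] deg
t 11.17 tcp [ 0.5518 -0.0265  0.3677] yaw -0.0197 tilt 0.91 F [ 0.9 -0.2  0. ] open 0.5 j [-0.15 -0.06  1.9   0.    1.32 -0.13]
```

```bash
python3 -m creep '[[-0.005,-0.020,0,0,0.5,-6.4,60],[-0.003,-0.021,0,0,0.4,-6.4,80],[0,-0.021,0,0,0,-6.4,100],[0.002,-0.021,0,0,0,-6.4,100],[0.004,-0.020,0,0,0,-6.4,100]]'; python3 -m creep '[[0.006,-0.020,0,0,0,-6.4,100],[0.009,-0.019,0,0,0,-6.4,100],[0.011,-0.018,0,0,0,-6.4,100],[0.013,-0.017,0,0,0,-6.4,100],[0.014,-0.015,0,0,0,-6.4,100]]';python3 togo.py 0.486 0.258 0.36 1.5503 4; python3 - <<'E'
from cell import *
from h import *
s=read_camera("scene")["color"][:,:,::-1]
t=read_camera("top")["color"][:,:,::-1]
cv2.imwrite("pics/b1s.png",s);cv2.imwrite("pics/b1t.png",t)
cv2.imwrite("pics/b1.png",np.hstack([cv2.resize(s[150:270,240:390],(400,320),interpolation=2),cv2.resize(t[160:280,170:320],(400,320),interpolation=2)]))
E
```

```text
t: 11.58
eef_pos: [0.5296, 0.0746, 0.3826]
tool_rot: [0.002, 0.962, 0.274, 0.011]
contact_force: [1.3, -0.3, 0.3]
opening: 0.797
t: 12.0
eef_pos: [0.501, 0.1804, 0.3871]
tool_rot: [0.005, 0.841, 0.54, 0.013]
contact_force: [0.4, -0.6, -0.7]
opening: 1.001
[ 16.  -11.6   6.8] mm [ 0.37 -0.15 -5.85] deg
[17.1 -9.9  6.8] mm [ 0.37 -0.15 -5.85] deg
[18.  -8.1  6.8] mm [ 0.37 -0.15 -5.85] deg
[18.8 -6.1  6.8] mm [ 0.37 -0.15 -5.85] deg
t 12.0 tcp [0.501  0.1804 0.3871] yaw 1.1423 tilt 1.58 F [ 0.4 -0.6 -0.7] open 1.001 j [ 0.25 -0.13  1.94 -0.    1.31 -0.9 ]
```

View pics/b1.png

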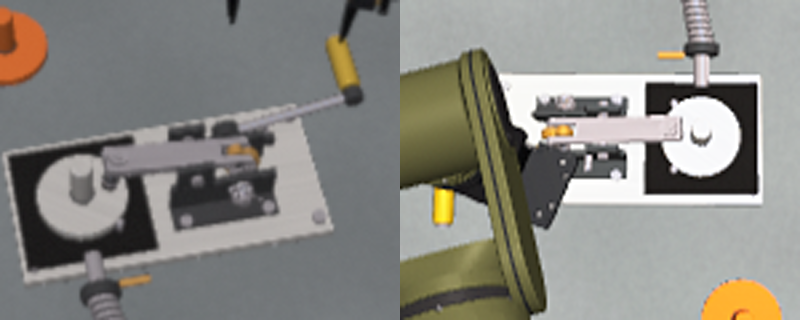

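The flange lies on the pad in both views, against pins at left (118,225) and right (673,103)/(675,168), with the foot over its rim. I'll overlay the target circle to measure it, and get the handle position.

```bash
python3 - <<'E'
from h import *
from scipy.optimize import least_squares
th=np.linspace(0,2*np.pi,300)
out=[]
for n,f,(x0,x1,y0,y1) in (("scene","b1s",(245,295,200,250)),("top","b1t",(258,308,185,235))):
    im=cv2.imread(f"pics/{f}.png")
    g=im.astype(int).mean(2)[y0:y1,x0:x1]
    z=.035
    m=(g>(200 if n=="top" else 140)).astype(np.uint8)
    # radial edge points: go outward from predicted centre
    c0=np.array([.5527,-.0262]); pts=[]
    full=im.astype(np.float32).mean(2)
    for a in np.radians(np.arange(-175,181,5)):
        rs=np.arange(.036,.054,.0005)
        P=proj(np.c_[c0[0]+rs*np.cos(a),c0[1]+rs*np.sin(a),0*rs+z],n).astype(np.float32)
        v=cv2.remap(full,P[:,0].reshape(1,-1),P[:,1].reshape(1,-1),cv2.INTER_LINEAR)[0]
        d=np.diff(v); k=d.argmin()
        if v[0]>(180 if n=="top" else 120) and v[k+1:].max()<v[0]-40 and v[-1]<70: 
            thr=(v[0]+v[-1])/2; k=np.where(v<thr)[0][0]; r=rs[k-1]+.0005*(v[k-1]-thr)/(v[k-1]-v[k]); pts.append((a,r))
    pts=np.array(pts); X=c0+pts[:,1:]*np.c_[np.cos(pts[:,0]),np.sin(pts[:,0])]
    fn=lambda p:np.hypot(X[:,0]-p[0],X[:,1]-p[1])-p[2]
    r=least_squares(fn,[*c0,.045],loss="soft_l1",f_scale=.0007); print(n,len(pts),np.degrees(pts[:,0]).astype(int).tolist(),r.x.round(4),np.abs(fn(r.x)).max().round(4))
    r=least_squares(lambda p:np.hypot(X[:,0]-p[0],X[:,1]-p[1])-.045,c0,loss="soft_l1",f_scale=.0007);print("fixed r",r.x.round(4))
    P=proj(np.c_[c0[0]+.045*np.cos(th),c0[1]+.045*np.sin(th),0*th+z],n)
    s=10; o=cv2.resize(im[y0:y1,x0:x1],None,fx=8,fy=8,interpolation=2); cv2.polylines(o,[((P-[x0,y0]+.5)*8-.5).round().astype(np.int32)],True,(0,0,255),1); out.append(o)
cv2.imwrite("pics/b2.png",np.hstack(out))
from cell import *
for n in ("scene","top"):
  for t in ("grip","flange","lever"):
    print(n,t,[(round(d["conf"],2),[round(v,3) for v in d["xyz"]]) for d in spot_point(t,n)][:4])
E
```

```text
scene 58 [-175, -170, -165, -160, -155, -150, -145, -140, -135, -130, -125, -119, -115, -105, -95, -90, -85, -80, -75, -70, -65, -59, -55, -50, -45, -40, -35, -29, -25, -20, -14, -10, -5, 0, 5, 10, 14, 20, 25, 29, 40, 45, 50, 55, 59, 65, 70, 75, 80, 85, 90, 150, 155, 160, 165, 170, 175, 180] [ 0.5531 -0.0261  0.0461] 0.0038
fixed r [ 0.5536 -0.0264]
top 62 [-175, -170, -165, -160, -155, -150, -145, -140, -135, -130, -125, -119, -115, -110, -105, -100, -95, -90, -85, -80, -75, -70, -65, -59, -55, -50, -45, -40, -35, -29, -25, -20, -14, -10, -5, 0, 5, 10, 14, 20, 25, 29, 45, 50, 55, 59, 100, 105, 110, 115, 119, 125, 130, 135, 145, 150, 155, 160, 165, 170, 175, 180] [ 0.5532 -0.0245  0.0454] 0.004
fixed r [ 0.5532 -0.0247]
scene grip [(0.6, [0.489, 0.26, 0.073])]
scene flange [(0.93, [0.705, -0.198, -0.003]), (0.91, [0.347, -0.072, -0.0]), (0.75, [0.553, -0.024, 0.018])]
scene lever [(0.63, [0.522, 0.131, 0.049])]
top grip [(0.53, [0.484, 0.256, 0.082])]
top flange [(0.88, [0.349, -0.064, 0.0]), (0.86, [0.551, -0.023, 0.025]), (0.55, [0.71, -0.205, -0.001]), (0.17, [0.554, 0.056, -0.001])]
top lever [(0.67, [0.52, 0.131, 0.042]), (0.46, [0.485, 0.129, 0.044])]
```

View pics/b2.png

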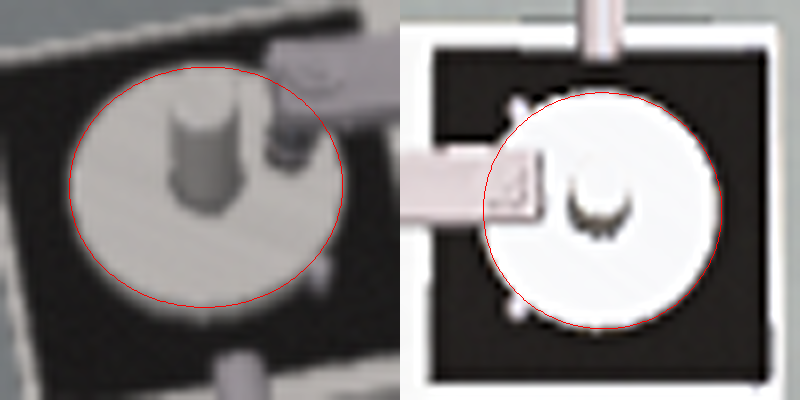

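The fitted circle puts the flange within about 1 to 2 mm of the port. Now the handle, by yellow segmentation in the first two views.

```bash
python3 - <<'E'
from h import *
ends={}
for n,f in (("scene","scene0"),("top","top0")):
    im=cv2.imread(f"pics/{f}.png"); hsv=cv2.cvtColor(im,cv2.COLOR_BGR2HSV)
    m=cv2.inRange(hsv,(18,130,70),(34,255,255)); 
    k,l,st,ce=cv2.connectedComponentsWithStats(m); 
    i=[j for j in range(1,k) if st[j,4]>60 and (n=="top" and st[j,0]<200 or n=="scene" and 350<st[j,0]<385 and st[j,1]<200)]
    print(n,st[i],ce[i])
    j=i[0]; ends[n]=ce[j]
X=tri(ends); print("handle centre (visible)",X.round(4))
for n in ends: print(n, proj(X,n), ends[n], atz(ends[n],n,.08).round(4))
cx=.483;cy=.1305
for c in np.arange(0,.25,.05): print(c, (cy+.13*np.cos(.209+c)).round(4),(.045+.13*np.sin(.209+c)).round(4))
E
python3 togo.py 0.484 0.257 0.33 1.5503 4
```

```text
scene [[363 164  12  20 142]] [[367.96478873 173.17605634]]
top [[182 223   9  21 152]
 [ 62 372   9   9  62]
 [ 77 379   9  10  63]
 [ 61 389   8   9  61]
 [ 75 396   9  10  64]
 [ 61 405   9   9  62]] [[185.97368421 233.19078947]
 [ 66.27419355 376.        ]
 [ 80.9047619  383.65079365]
 [ 64.50819672 393.06557377]
 [ 79.140625   400.5625    ]
 [ 65.06451613 408.96774194]]
handle centre (visible) [0.4849 0.2541 0.0822]
scene [[368.1424257  173.14556142]] [367.96478873 173.17605634] [[0.4835 0.2543 0.08  ]]
top [[186.13879154 233.21601957]] [185.97368421 233.19078947] [[0.4852 0.2551 0.08  ]]
0.0 0.2577 0.072
0.05 0.2562 0.0783
0.1 0.2543 0.0845
0.15000000000000002 0.2522 0.0907
0.2 0.2498 0.0967
[ 15.7 -12.6  14. ] mm [ 0.36 -0.14 -5.96] deg
[ 16.9 -10.9  14.1] mm [ 0.36 -0.14 -5.96] deg
[18.  -8.9 14.1] mm [ 0.36 -0.14 -5.96] deg
[18.9 -6.9 14.1] mm [ 0.36 -0.14 -5.96] deg
t 12.4 tcp [0.5018 0.1786 0.3863] yaw 1.1343 tilt 1.53 F [ 0.3  0.2 -0.3] open 0.998 j [ 0.24 -0.13  1.94 -0.    1.31 -0.89]
```

```bash
python3 -m creep '[[0.016,-0.012,0.012,0.4,-0.2,-5.8,100],[0.017,-0.011,0.012,0.3,-0.2,-5.8,100],[0.018,-0.009,0.012,0.3,-0.2,-5.8,100],[0.017,-0.007,0.012,0.2,0,-5.5,100],[0,0,0,0,0,0,100]]';python3 togo.py 0.484 0.256 0.249 1.5503 4
```

```text
t: 12.82
eef_pos: [0.4866, 0.253, 0.3382]
tool_rot: [0.003, 0.718, 0.696, 0.002]
contact_force: [-0.5, 0.4, -0.4]
opening: 1.001
[ 0.8 -0.8 22.3] mm [ 0.09  0.01 -0.16] deg
[ 0.8 -0.8 22.3] mm [ 0.09  0.01 -0.16] deg
[ 0.8 -0.7 22.3] mm [ 0.09  0.01 -0.16] deg
[ 0.8 -0.7 22.3] mm [ 0.09  0.01 -0.16] deg
t 12.82 tcp [0.4866 0.253  0.3382] yaw 1.5391 tilt 0.37 F [-0.5  0.4 -0.4] open 1.001 j [ 0.38 -0.05  1.94 -0.    1.24 -1.16]
```

```bash
python3 -m creep '[[0.001,-0.001,0.022,0.2,0,-0.4,100],[0.001,-0.001,0.022,0.2,0,-0.2,100],[0.001,-0.001,0.020,0,0,0,100],[0,0,0.008,0,0,0,100],[0,0,0,0,0,0,100]]';python3 togo.py 0.484 0.256 0.249 1.5503 1
```

```text
t: 13.23
eef_pos: [0.4868, 0.2529, 0.2666]
tool_rot: [0.002, 0.719, 0.695, 0.001]
contact_force: [0.6, 0.3, 1.2]
opening: 1.001
[ 3.  -2.9 17.6] mm [ 0.23  0.07 -0.74] deg
t 13.23 tcp [0.4868 0.2529 0.2666] yaw 1.5374 tilt 0.24 F [0.6 0.3 1.2] open 1.001 j [ 0.38  0.03  2.   -0.    1.11 -1.15]
```

```bash
python3 -m creep '[[0.003,-0.003,0.012,0.2,0,-0.7,100],[0,0,0.005,0,0,0,100],[0,0,0,0,0,0,100]]';python3 togo.py 0.484 0.256 0.249 1.5503 1; python3 - <<'E'
from cell import *
from h import *
s=read_camera("scene")["color"][:,:,::-1]
t=read_camera("top")["color"][:,:,::-1]
cv2.imwrite("pics/c1.png",np.hstack([cv2.resize(s[120:220,320:420],(400,400),interpolation=2),cv2.resize(t[180:280,140:240],(400,400),interpolation=2)]))
E
```

```text
t: 13.48
eef_pos: [0.4854, 0.255, 0.2508]
tool_rot: [0.001, 0.716, 0.698, 0.001]
contact_force: [-0.0, -1.3, -0.0]
opening: 1.005
[ 1.  -1.4  1.8] mm [ 0.2   0.01 -0.23] deg
t 13.48 tcp [0.4854 0.255  0.2508] yaw 1.5463 tilt 0.2 F [-0.  -1.3 -0. ] open 1.005 j [ 0.39  0.05  2.   -0.    1.09 -1.16]
```

View pics/c1.png

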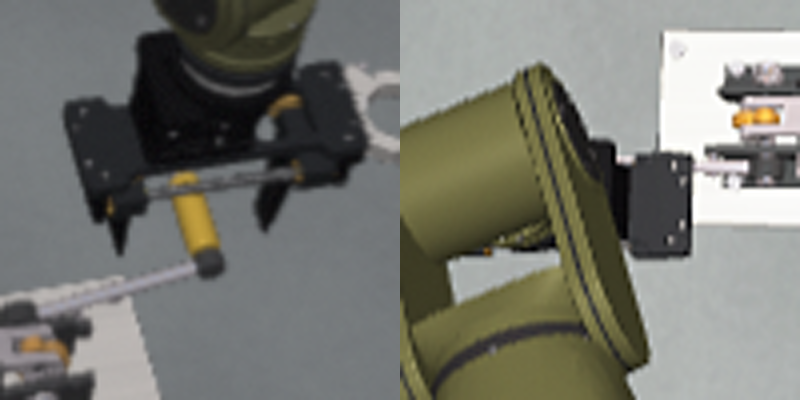

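The scene half shows the yellow handle at (195,215) between the two fingers, at (120,225) and (268,215). Closing.

```bash
python3 -m creep '[[0.001,-0.001,0.0015,0.2,0,-0.2,0],[0,0,0,0,0,0,0],[0,0,0,0,0,0,0],[0,0,0,0,0,0,0],[0,0,0,0,0,0,0]]' 25;python3 -m creep '[[0,0,0,0,0,0,0],[0,0,0,0,0,0,0],[0,0,0,0,0,0,0],[0,0,0,0,0,0,0]]';python3 togo.py 0.484 0.256 0.249 1.5503 1; python3 -m creep '[[0,0,0,0,0,0,0],[0,0,0,0,0,0,0],[0,0,0,0,0,0,0],[0,0,0,0,0,0,0]]';python3 togo.py 0.484 0.256 0.249 1.5503 1
```

```text
t: 14.0
eef_pos: [0.4854, 0.2569, 0.253]
tool_rot: [0.001, 0.714, 0.7, 0.003]
contact_force: [0.5, -0.1, 0.1]
opening: 0.707
t: 14.33
eef_pos: [0.4855, 0.257, 0.2535]
tool_rot: [0.001, 0.714, 0.7, 0.003]
contact_force: [-0.7, -0.4, 0.1]
opening: 0.426
[-1.  -1.6  4.5] mm [ 0.34 -0.15  0.02] deg
t 14.33 tcp [0.4855 0.257  0.2535] yaw 1.5506 tilt 0.37 F [-0.7 -0.4  0.1] open 0.426 j [ 0.39  0.05  2.   -0.    1.09 -1.16]
t: 14.67
eef_pos: [0.4855, 0.2566, 0.2533]
tool_rot: [0.002, 0.714, 0.7, 0.002]
contact_force: [-0.2, 1.0, 0.1]
opening: 0.226
[-0.7 -1.5  4.2] mm [ 0.33 -0.06  0.04] deg
t 14.67 tcp [0.4855 0.2566 0.2533] yaw 1.551 tilt 0.33 F [-0.2  1.   0.1] open 0.226 j [ 0.39  0.05  2.   -0.    1.09 -1.16]
```

Handle gripped (21.5 mm). Now I'll work out the arc.

```bash
cat > arc.py <<'E'
import sys,numpy as np
from cell import get_state
from togo import togo
y0,z0,R,off=.1305,.045,.130,.1767
s=get_state(); p=s["eef_pos"]; 
y,z=p[1]-y0,p[2]-off-z0; phi=np.arctan2(z,y); print("phi",round(phi,3),"cam",round(phi-.209,3),"radius err mm",round((np.hypot(y,z)-R)*1e3,1))
d=float(sys.argv[1]);n=int(sys.argv[2])
for k in range(1,n+1):
    f=lambda a:np.array([y0+R*np.cos(a),z0+R*np.sin(a)+off])
    a=f(phi+d*k); b=f(phi+d*(k-1)) if k>1 else p[1:]
    q=a-b; print(k,"row: x %.1f y %.1f z %.1f"%(q[0]*1e3,q[0]*1e3*.0204,-q[1]*1e3))
togo(p[0],p[1],p[2],1.5503,1)
E
python3 arc.py 0.08 5
```

```text
phi 0.245 cam 0.036 radius err mm 0.0
1 row: x -2.9 y -0.1 z -10.0
2 row: x -3.7 y -0.1 z -9.7
3 row: x -4.5 y -0.1 z -9.4
4 row: x -5.2 y -0.1 z -9.0
5 row: x -5.9 y -0.1 z -8.6
[0. 0. 0.] mm [ 0.33 -0.06  0.04] deg
t 14.67 tcp [0.4855 0.2566 0.2533] yaw 1.551 tilt 0.33 F [-0.2  1.   0.1] open 0.226 j [ 0.39  0.05  2.   -0.    1.09 -1.16]
```

```bash
python3 -m creep '[[-0.003,0,-0.010,0.3,0,0,0],[-0.0035,0,-0.0095,0,0,0,0],[-0.0045,0,-0.0095,0,0,0,0]]'; python3 arc.py 0.08 5
```

```text
t: 14.92
eef_pos: [0.4857, 0.2459, 0.2817]
tool_rot: [-0.0, 0.714, 0.7, 0.002]
contact_force: [1.5, 1.7, -3.1]
opening: 0.225
phi 0.48 cam 0.271 radius err mm 0.0
1 row: x -5.2 y -0.1 z -9.0
2 row: x -5.9 y -0.1 z -8.6
3 row: x -6.5 y -0.1 z -8.1
4 row: x -7.2 y -0.1 z -7.5
5 row: x -7.7 y -0.2 z -6.9
[0. 0. 0.] mm [ 0.18 -0.19  0.07] deg
t 14.92 tcp [0.4857 0.2459 0.2817] yaw 1.5516 tilt 0.26 F [ 1.5  1.7 -3.1] open 0.225 j [ 0.37  0.    2.    0.    1.14 -1.18]
```

Tracking well: 3 N at the handle, as expected. Continuing.

```bash
python3 -m creep '[[-0.005,0,-0.009,0.2,-0.2,0,0],[-0.006,0,-0.0085,0,0,0,0],[-0.0065,0,-0.008,0,0,0,0],[-0.007,0,-0.0075,0,0,0,0]]'; python3 arc.py 0.08 5
```

```text
t: 15.25
eef_pos: [0.4853, 0.2193, 0.3182]
tool_rot: [0.001, 0.714, 0.701, 0.001]
contact_force: [3.4, -0.6, -5.2]
opening: 0.222
phi 0.827 cam 0.618 radius err mm 1.1
1 row: x -8.7 y -0.2 z -5.9
2 row: x -8.4 y -0.2 z -6.1
3 row: x -8.9 y -0.2 z -5.4
4 row: x -9.3 y -0.2 z -4.7
5 row: x -9.6 y -0.2 z -3.9
[0. 0. 0.] mm [ 0.13 -0.01  0.11] deg
t 15.25 tcp [0.4853 0.2193 0.3182] yaw 1.5522 tilt 0.13 F [ 3.4 -0.6 -5.2] open 0.222 j [ 0.32 -0.07  1.99 -0.    1.21 -1.23]
```

```bash
python3 -m creep '[[-0.0085,-0.0005,-0.006,0.1,0,0.1,0],[-0.0085,0,-0.006,0,0,0,0],[-0.009,0,-0.0055,0,0,0,0],[-0.009,0,-0.0045,0,0,0,0]]'; python3 arc.py 0.08 5
```

```text
t: 15.58
eef_pos: [0.484, 0.1808, 0.343]
tool_rot: [0.001, 0.714, 0.7, 0.003]
contact_force: [6.2, 1.7, -8.2]
opening: 0.222
phi 1.178 cam 0.969 radius err mm 1.3
1 row: x -10.3 y -0.2 z -2.4
2 row: x -10.0 y -0.2 z -2.8
3 row: x -10.2 y -0.2 z -2.0
4 row: x -10.3 y -0.2 z -1.2
5 row: x -10.4 y -0.2 z -0.3
[0. 0. 0.] mm [ 0.29 -0.15 -0.01] deg
t 15.58 tcp [0.484  0.1808 0.343 ] yaw 1.55 tilt 0.32 F [ 6.2  1.7 -8.2] open 0.222 j [ 0.25 -0.13  2.01  0.    1.26 -1.3 ]
```

```bash
python3 -m creep '[[-0.010,0.0005,-0.0025,0.2,-0.1,0,0],[-0.010,0.0005,-0.0025,0,0,0,0],[-0.010,0,-0.002,0,0,0,0]]'; python3 arc.py 0.08 2; python3 - <<'E'
from cell import *
from h import *
s=read_camera("scene")["color"][:,:,::-1]
t=read_camera("top")["color"][:,:,::-1]
cv2.imwrite("pics/d1.png",np.hstack([cv2.resize(s[130:260,240:370],(400,400),interpolation=2),cv2.resize(t[170:300,190:320],(400,400),interpolation=2)]))
E
```

```text
t: 15.83
eef_pos: [0.484, 0.1485, 0.3519]
tool_rot: [-0.002, 0.715, 0.699, 0.003]
contact_force: [5.5, 3.2, -7.2]
opening: 0.226
phi 1.434 cam 1.225 radius err mm 1.5
1 row: x -10.5 y -0.2 z 0.4
2 row: x -10.4 y -0.2 z -0.2
[0. 0. 0.] mm [ 0.11 -0.36 -0.06] deg
t 15.83 tcp [0.484  0.1485 0.3519] yaw 1.5493 tilt 0.38 F [ 5.5  3.2 -7.2] open 0.226 j [ 0.19 -0.16  2.02  0.01  1.28 -1.36]
```

View pics/d1.png

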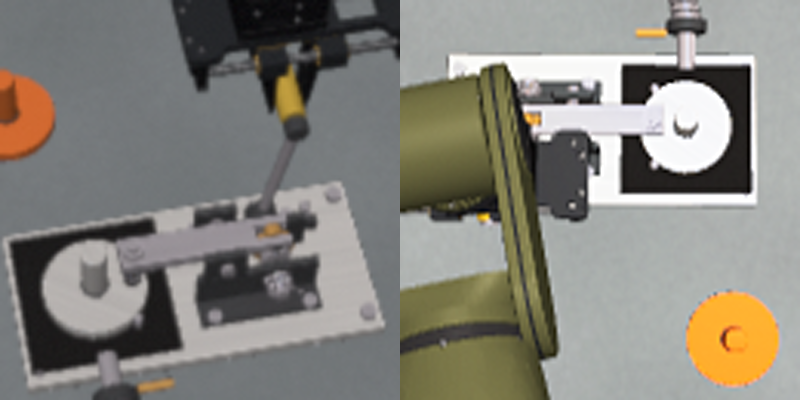

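The scene half shows the rod from the shaft (265,205) to the handle (290,110), nearly upright. The flange is still in place with the foot down on it. Last 18 mm.

```bash
python3 -m creep '[[-0.009,0.001,0.0005,0.1,-0.3,0,0],[-0.0075,0,0,0,0,0,0],[0,0,0,0,0,0,0]]'; python3 arc.py 0.02 1
```

```text
t: 16.18
eef_pos: [0.4844, 0.1311, 0.3534]
tool_rot: [-0.002, 0.715, 0.699, 0.001]
contact_force: [3.6, 0.9, -4.5]
opening: 0.224
phi 1.566 cam 1.357 radius err mm 1.7
1 row: x -2.6 y -0.1 z 1.7
[0. 0. 0.] mm [-0.09 -0.2  -0.17] deg
t 16.18 tcp [0.4844 0.1311 0.3534] yaw 1.5472 tilt 0.22 F [ 3.6  0.9 -4.5] open 0.224 j [ 0.16 -0.17  2.03  0.    1.29 -1.39]
```

```bash
python3 -m creep '[[0,0.0005,0.001,-0.1,-0.2,-0.2,0],[0,0,0,0,0,0,0],[0,0,0,0,0,0,0],[0,0,0,0,0,0,0],[0,0,0,0,0,0,0]]'; python3 arc.py 0.02 1; python3 - <<'E'
from cell import *
from h import *
s=read_camera("scene")["color"][:,:,::-1]
t=read_camera("top")["color"][:,:,::-1]
cv2.imwrite("pics/e1s.png",s);cv2.imwrite("pics/e1t.png",t)
cv2.imwrite("pics/e1.png",cv2.resize(s[140:260,240:370],None,fx=6,fy=5,interpolation=2) if 0 else cv2.resize(s[145:255,240:370],None,fx=5,fy=5,interpolation=2))
for n in ("scene","top"):
  for th in ("grip","cam_axis","lever","flange","foot"):
    print(n,th,[(round(d["conf"],2),[round(v,3) for v in d["xyz"]]) for d in spot_point(th,n)][:3])
# expected projections of the rod: rod plane x
for y in (.1305,): 
  for ang in (1.211,1.361,1.511):
    a=.209+ang; P=[[.52,.1297+.13*r*np.cos(a),.045+.13*r*np.sin(a)] for r in (0,.5,1)]
    print(ang,((proj(P,"scene")-[240,145]+.5)*5).round(0).tolist())
E
```

```text
t: 16.6
eef_pos: [0.4846, 0.1317, 0.3533]
tool_rot: [-0.001, 0.714, 0.7, -0.001]
contact_force: [1.0, 1.2, 0.5]
opening: 0.227
phi 1.561 cam 1.352 radius err mm 1.6
1 row: x -2.6 y -0.1 z 1.6
[0. 0. 0.] mm [-0.13  0.03  0.06] deg
t 16.6 tcp [0.4846 0.1317 0.3533] yaw 1.5513 tilt 0.13 F [1.  1.2 0.5] open 0.227 j [ 0.16 -0.17  2.03 -0.    1.29 -1.39]
scene grip [(0.43, [0.484, 0.132, 0.173])]
scene cam_axis [(0.81, [0.481, 0.131, 0.048])]
scene lever [(0.77, [0.52, 0.13, 0.047])]
scene flange [(0.87, [0.346, -0.072, 0.001]), (0.67, [0.554, -0.029, 0.019]), (0.57, [0.705, -0.202, -0.001])]
scene foot [(0.48, [0.556, 0.011, 0.034])]
top grip [(0.18, [0.593, 0.007, 0.037])]
top cam_axis []
top lever [(0.69, [0.597, -0.275, -0.002])]
top flange [(0.93, [0.347, -0.064, 0.004]), (0.86, [0.553, -0.022, 0.023]), (0.62, [0.708, -0.206, -0.001])]
top foot []
1.211 [[427.0, 276.0], [455.0, 208.0], [484.0, 135.0]]
1.361 [[427.0, 276.0], [436.0, 211.0], [446.0, 140.0]]
1.511 [[427.0, 276.0], [418.0, 215.0], [408.0, 149.0]]
```

View pics/e1.png

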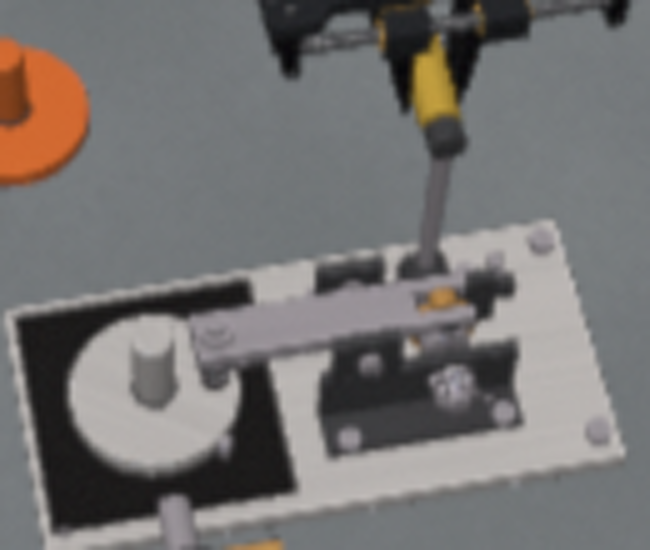

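The rod's end appears at (445,138). A straight-up lever predicts (446,140), while ±0.15 rad would put it at x = 484 or 408. One last flange check, then I'll hand in.

```bash
python3 - <<'E'
from h import *
from scipy.optimize import least_squares
for n,f in (("scene","e1s"),("top","e1t")):
    full=cv2.imread(f"pics/{f}.png").astype(np.float32).mean(2); c0=np.array([.5532,-.0255]); pts=[]
    for a in np.radians(np.arange(-180,60,5)):
        rs=np.arange(.036,.054,.0005); P=proj(np.c_[c0[0]+rs*np.cos(a),c0[1]+rs*np.sin(a),0*rs+.035],n).astype(np.float32)
        v=cv2.remap(full,P[:,0].reshape(1,-1),P[:,1].reshape(1,-1),cv2.INTER_LINEAR)[0]
        if v[0]>(180 if n=="top" else 120) and v[-1]<70:
            thr=(v[0]+v[-1])/2;k=np.where(v<thr)[0][0]; pts.append(c0+rs[k]*np.array([np.cos(a),np.sin(a)]))
    X=np.array(pts); r=least_squares(lambda p:np.hypot(X[:,0]-p[0],X[:,1]-p[1])-p[2],[*c0,.045],loss="soft_l1",f_scale=.0007); print(n,len(X),r.x.round(4))
from cell import get_state
s=get_state(); print(s["t"],s["eef_pos"].round(4),s["contact_force"].round(1),np.abs(s["qvel"]).max())
E
python3 -m creep '[[0,0,0,0,0,0,0],[0,0,0,0,0,0,0]]'; python3 arc.py 0.02 1
```

```text
scene 48 [ 0.5533 -0.0256  0.0466]
top 46 [ 0.5532 -0.0244  0.0457]
17.2 [0.4845 0.1316 0.3533] [ 0.4  2.6 -0.4] 0.0013794653137511657
t: 17.37
eef_pos: [0.4845, 0.1317, 0.3533]
tool_rot: [-0.001, 0.714, 0.7, -0.001]
contact_force: [0.8, 2.6, -0.3]
opening: 0.222
phi 1.562 cam 1.353 radius err mm 1.6
1 row: x -2.6 y -0.1 z 1.6
[0. 0. 0.] mm [-0.12 -0.    0.04] deg
t 17.37 tcp [0.4845 0.1317 0.3533] yaw 1.551 tilt 0.12 F [ 0.8  2.6 -0.3] open 0.222 j [ 0.16 -0.17  2.03  0.    1.29 -1.39]
```

Everything is steady, so I'm handing in.

```bash
python3 -c "
from cell import *
print(job_done())"
```

```text
the job is handed in; nothing more can be done
None
```

I laid the aluminium flange on the seal against both pins, let go of it with the lever still down, and swung the lever up. I handed in at about 17.4 s while still gripping the yellow handle.

**Last checks**
- **Flange:** both cameras fit its rim about 1 to 2 mm from the measured port. It sits under the foot, and it did not move while I swung the lever.
- **Lever:** about 1.35 rad worked out from the arm's position, with straight up at 1.361. In the scene picture the rod's end falls within about half a pixel of where an upright lever should be.
- **Grip:** 25 N set, jaws stopped on the handle at about 21.5 mm, arm at rest.

**Not measured or in disagreement**
- I could not measure the foot's force on the flange; I only saw that the foot was down on the rim.
- The port position from the camera fit and from the pin contact differed by about 1.5 mm, and the scene camera read the disc about 2 mm low in x. I went by the pin contact.
- While lifting the lever there was up to about 6 N of sideways force at the wrist, which eased to about 1 N before I handed in.

I did not re-measure the bystanders at the end. The arm kept well clear of them throughout.

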